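Load a reference plate into the shielded coating reader

TASK

The coating reader is to be zeroed on the loose steel reference plate lying on the desk. Lay the plate lengthwise on the reader's sill, then use the pusher to slide it in through the sprung flap until it presses firmly, but gently, against the sprung end stop inside. Draw the pusher back out so that the flap swings fully shut behind the plate, and stand the pusher on the desk again, clear of the reader.

Things in the scene. Friction and masses are not known exactly. Their poses are not given: they have to be found in the camera images.
- plate: Loose flat ground-steel plate, 38 x 58 x 7 mm, about 50 g, lying on the desk (two like it lie in the open gauge case and stay there). Origin: centre of its underside; x across its 38 mm, y along its 58 mm, z up. Take it across the 38 mm.
- pusher: Hand pusher, 150 g, standing on the desk: black upright grip on a dark steel foot 66 x 36 x 7 mm (x -30 to +36), and ahead of it a level aluminium bar, 12 mm wide, top 24 mm above the underside, ending in a push plate 32 mm wide and 22 mm high. Origin: under the centre of the grip, level with the underside (foot and push plate both reach down to it); x along the bar to the plate, z up.
- pusher_grip (a point): Where to hold the pusher: on the axis of its grip, 48 mm above the underside. The grip is 36 mm along x, 18 mm across y (take it across these 18 mm from above) and its top is 74 mm above the underside.
- pusher_tip (a point): Centre of the rubber face of the pusher's push plate, 120 mm ahead of the pusher's origin (x) and 11 mm above its underside. While the flap's roller lies on the bar it presses this end down by a millimetre or two: push with the underside 3 to 4 mm above the sill, so that the push plate does not rub on it (rubbing would be felt as push).
- reader: White and grey bench instrument fixed to the desk, 114 mm wide; body 90 mm high from x = -4 to 158 mm, round measuring head and cable on top behind (from x = 60, up to 177 mm high). Origin: on the desk, below the middle of its black flap; x points into the tunnel, y left, z up.
- sill (a point): On the aluminium sill before the flap, on the lane's middle line, at reader x = -70 mm: room here for the plate, its 58 mm along x, fingers at its left and right. Sill top 4 mm above the desk, 62 mm wide, from x = -112 to the flap, level with the tunnel floor. Two guide rails, top 13 mm above the desk, stand 42 mm apart from x = -30 to -4 and flare outward to 54 mm apart at x = -51.
- tunnel (a point): On the tunnel floor, middle line, reader x = +80 mm. The tunnel is 42 mm wide. Hidden in it stands a sprung stop pad that staff set for each batch: its face is somewhere from x = 98 to 130 mm and must be found by feel. The pad starts to give at 4 N and yields 1 mm per further 1 N, for 5 mm at most (9 N), then it is rigid. Firmly means pressed with over 5 N for a moment, gently never over 12 N.
- flap (a joint): Angle of the black flap (rad): 0 shut, grows as it swings into the tunnel, up to 1.45; it cannot swing outward. Hinged along its top edge, 46 mm above the desk; 40 mm long and wide, a free roller along its lower edge 2 mm above the sill. A spring shuts it: the plate needs about 2 N to swing it in, then the roller bears down on plate or bar with 2 to 3 N; it shuts when nothing is under it.
Not all that is in view belongs to the job. Leave any brown look-alike of the plate alone. What is shaped like the pusher but blue is not meant.

How it is judged:
On the way, in this order (a step that is already met when the one before it is completed fails the run):
1. the plate lies flat on the sill in front of the flap, let go (x of plate in the frame of reader between -0.1 and -0.025 m and y of plate in the frame of reader between -0.012 and 0.012 m and height (world z) of plate below 0.007 m and angle between plate's own z axis and vertical below 0.1 rad and contact force between plate and the fingers below 0.05 N and angle between the y axis of plate and the x axis of reader, either way round below 0.2 rad), for 0.2 s.
2. the plate is pressed by the pusher against the end stop inside, with more than 5 N (x of plate in the frame of reader above 0.066 m and contact force between plate and reader above 5 N and contact force between plate and pusher above 4.5 N), for 0.2 s.
At the end, for the whole second after the job is handed in: The plate lies flat and at rest inside the tunnel, lengthwise (within 0.12 rad), its centre 66 to 105 mm past the flap where the stop leaves it; the flap is shut to within 0.06 rad; the pusher stands upright and at rest on the desk (within 3 mm and 0.06 rad), not touching the reader (x of plate in the frame of reader between 0.066 and 0.105 m and y of plate in the frame of reader between -0.008 and 0.008 m and angle between the y axis of plate and the x axis of reader, either way round below 0.12 rad and angle between plate's own z axis and vertical below 0.08 rad and linear speed of each of plate, pusher below 0.01 m/s and value of joint flap below 0.06 rad and height (world z) of pusher between -0.003 and 0.003 m and angle between pusher's own z axis and vertical below 0.06 rad and contact force between pusher and reader below 0.05 N).
It fails at once if the pusher presses the plate with more than 12 N (contact force between pusher and plate above 12 N).
It also fails if it takes over 72 s, if anything falls off the work surface, if the arm or the gripper's body presses on something with over 40 N, if the wrist force passes 120 N, or if a joint passes its speed limit or range.

ROBOT

A 6-joint arm with a two-finger parallel gripper is mounted at the origin on a cart in front of the work surface, level with it; the furniture and walls round the work are solid. World frame = base frame: x ahead of the robot, y to its left, z up, the work surface at z = 0. Lengths are in m, angles in rad, forces in N, time in s.
With the tool pointing down it reaches from about 0.25 to 0.725 m from the base axis. Payload 4 kg.
Tool frame: the origin (TCP) lies between the finger pads; the fingertips stand 11 mm ahead of it and the grasp point (between the pads) lies 8 mm behind it (bot.tip_extent is the distance from the TCP to the fingertips, in m); z points along the fingers, y is the line along which they close (so a half turn about z gives the same grasp; the last joint's range is limited). The gripper opens to 85 mm and grips with 20 to 120 N. Pads are 22 mm wide; open, the fingers measure 114 mm over their backs; the gripper's body (76 mm by 85 mm) begins 54 mm behind the grasp point. The pads swing forward as they close: fully open they stand 13 mm farther back than shut.
Start: joints at [-1.343, 0.241, 0.005, 1.335, 0, 1.571], TCP at [0.113, -0.487, 0.21] pointing down, gripper open.
Joint ranges: [-2.72, 2.72], [-1.05, 1.87], [-1.09, 1.28], [-1.99, 2.15], [-1.42, 1.44], [-3.14, 3.14]. Speed limits (rad/s): [2.79, 2.79, 3.14, 3.14, 3.14, 3.14].

INTERFACE

Orientations are given as a unit quaternion [x, y, z, w].
In Python, from workcell import bot gives the robot as it stands. The module is installed in compiled form; this text tells all that it offers.
- The arm moves only by the tool drive_tool, never from a script. Its argument "rows" is a list of rows, each an object of numbers: "dx", "dy", "dz": the shift along the tool's x, y, z in units of 50 mm (1.0 is 50 mm); "wx", "wy", "wz": the turn, a rotation vector about the tool's x, y, z in units of 5 degrees (1.0 is 5 degrees); "hand": the finger opening in mm, from 0 to 85.4. A call has 1 to 20 rows; each row is the pose to reach, as a shift and turn from the pose commanded when the call began, along the tool's axes at that moment; what a row does not reach only later rows make up. A row lasts 1/10 s, in which the tool goes at most 50 mm and 8.59 degrees, less where a joint would pass 70% of its speed; a pose out of reach is approached as far as the arm can. A call with a gripper value outside its range is refused whole. The fingers move at their own pace and stop on an object; the grip force is fixed at half the most. Time passes only in rows, so rows that repeat a pose let the fingers close. It gives the time, the measured TCP pose, the force, the opening and the grip force at its end, in the units of the state.
- bot.get_obs(): the state, without advancing time (a new reading comes with each control period).
- bot.camera(name): name is "scene" or "top" or "wrist"; returns the picture (420x560x3 uint8, red, green, blue); there is no depth.
- bot.get_calibration(name): a dict with "vfov" (degrees; the focal length in pixels is half the picture's height over the tangent of half this angle, whatever the lens; pixels are square), "cx", "cy" (the principal point, pixels), "origin" and "rotation" of the camera in the world; the wrist camera has in their place "mount" (4x4, takes a point from camera to tool coordinates, whose origin is the TCP and whose axes are the flange's). Camera axes: x right, y up, looking along -z (the intrinsics and any distortion apply to the point x, -y, -z); pixel columns grow to the right and rows downward; lengths in m; the calibration is good to about 2 mm. A picture is of the moment at which its call begins: read the wrist's pose just before it. get_calibration takes no time and is no camera call.
- bot.job_done(): hands the job in; it is judged then, once.
Trained networks look in the newest picture that a camera, given by its name, has taken for a name from the list of things; names that differ only in an ending like _2 or _b are one class to them, and where a whole thing is asked for, a point or a joint stands for the part that bears it (a point fixed in the world has none). Each returns a list of dicts, best first, with "score" (0 to 1); they miss things now and then, are a little off and sometimes report something else, mostly with a low value. They report only what shows in the picture. A call takes as long as a camera call. They do not tell look-alikes from the thing itself.
- bot.look_for(camera, thing): "extent" ([centre column, centre row, width, height] in pixels, round what is visible of it).
- bot.outline_of(camera, thing): "region" (420x560 bool, what is visible of it) and "extent" ([centre column, centre row, width, height] in pixels, round what is visible of it).
The state is a dict: "clock": time; "joint_pos": joint angles; "joint_vel": joint speeds; "tau": joint torques, N m; "eef_pos": TCP position; "tool_rot": TCP orientation; "ft_force": force on the tool from outside, world axes, zero at the start; "ft_torque": the same for the moment, N m; "grip_width": finger opening in m; "grasp_force": force on a finger pad.
Only numpy, scipy, OpenCV 4.12 (cv2) and the standard library are available. Lean on these libraries where they do the work, as an engineer would, in place of code of your own. Each camera call takes 0.05 s, during which the arm holds its last target. There are 200 camera calls.

## Working session

There is one attempt and no reset: what is moved stays moved. The work goes in short steps, Python scripts to look and compute and a tool call to move; the robot and the scene stay as the last step left them, time stands still between calls to the robot, and variables do not carry over. Pictures are saved under pics/ and viewed, at most 13 in all, crops included, and the job is handed in when it is done.

Besides the shell and the picture viewer there is one more tool, called after "Request:" as name(argument=value, ...) on one line, values as JSON. drive_tool: Moves the arm, as the interface text tells. Its arguments: {"type":"object","properties":{"rows":{"type":"array","items":{"type":"object","properties":{"dx":{"type":"number"},"dy":{"type":"number"},"dz":{"type":"number"},"wx":{"type":"number"},"wy":{"type":"number"},"wz":{"type":"number"},"hand":{"type":"number"}}}}},"required":["rows"]}

```bash
mkdir -p pics; cat > h.py <<'E'
import numpy as np, cv2
from workcell import bot
from scipy.spatial.transform import Rotation as R
def cam(name, obs=None):
    c=bot.get_calibration(name)
    if 'origin' in c: return c, np.array(c['origin']), np.array(c['rotation'])
    o=obs or bot.get_obs(); T=np.eye(4); T[:3,:3]=R.from_quat(o['tool_rot']).as_matrix(); T[:3,3]=o['eef_pos']
    T=T@np.array(c['mount']); return c,T[:3,3],T[:3,:3]
def ray(name,u,v,obs=None):
    c,o,Rm=cam(name,obs); f=210/np.tan(np.radians(c['vfov'])/2)
    d=Rm@np.array([(u-c['cx'])/f,-(v-c['cy'])/f,-1]); return o,d
def atz(name,u,v,z,obs=None):
    o,d=ray(name,u,v,obs); return o+d*(z-o[2])/d[2]
def proj(name,p,obs=None):
    c,o,Rm=cam(name,obs); f=210/np.tan(np.radians(c['vfov'])/2)
    q=Rm.T@(np.array(p)-o); return np.array([c['cx']-f*q[0]/q[2], c['cy']+f*q[1]/q[2]])
def tri(a,b):
    (o1,d1),(o2,d2)=a,b; A=np.stack([d1,-d2],1); t=np.linalg.lstsq(A,o2-o1,rcond=None)[0]
    p,q=o1+t[0]*d1,o2+t[1]*d2; return (p+q)/2,np.linalg.norm(p-q)
E
python3 - <<'E'
from h import *
np.set_printoptions(precision=4,suppress=True)
ims=[]
for n in ['scene','top','wrist']:
    im=bot.camera(n); cv2.imwrite(f'pics/{n}0.png',im[...,::-1])
    c=bot.get_calibration(n); print(n,c)
    if n!='wrist':
      for t in ['plate','pusher','reader','flap']:
        for r in bot.look_for(n,t): print(n,t,np.round(r['score'],2),np.round(r['extent'],1))
print(bot.get_obs())
E
```

```text
scene {'vfov': 44.442732576788266, 'cx': 278.6038640405421, 'cy': 215.61214566958748, 'origin': array([-0.2555,  0.8891,  0.9083]), 'rotation': array([-0.1727,  0.4139,  0.8203, -0.355 ])}
scene plate 0.62 [232.4 295.   27.5  18.7]
scene plate 0.57 [257.4 324.8  27.5  22.1]
scene pusher 0.9 [336.9 214.5  40.6  26.8]
scene pusher 0.89 [323.9 283.6  33.4  45.3]
scene reader 0.8 [239.1 197.7  94.   68.2]
scene flap 0.51 [251.7 209.8  11.4  13.7]
top {'vfov': 47.597183502322025, 'cx': 282.6795700201475, 'cy': 213.9494548538986, 'origin': array([0.3635, 0.1393, 1.2814]), 'rotation': array([-0.0461,  0.0617,  0.7111, -0.6989])}
top plate 0.67 [190.7 250.8  21.2  23.3]
top plate 0.55 [187.4 292.9  25.9  15.8]
top pusher 0.87 [354.6 232.8  14.4  53.7]
top pusher 0.81 [266.6 295.8  55.2  30.1]
top reader 0.69 [271.3 160.8  71.  110.8]
top flap 0.48 [281.4 174.   13.6   7. ]
wrist {'vfov': 71.18184293200422, 'cx': 277.88206414171094, 'cy': 206.50776394705596, 'mount': array([[ 0.0004,  0.9611,  0.2762,  0.0705],
       [ 1.    , -0.0003, -0.0004,  0.0006],
       [-0.0003,  0.2762, -0.9611, -0.1643],
       [ 0.    ,  0.    ,  0.    ,  1.    ]])}
{'clock': 0.55, 'joint_pos': array([-1.343 ,  0.2406,  0.005 ,  1.3352,  0.    ,  1.5708]), 'joint_vel': array([ 0.0019, -0.0006,  0.0038, -0.0011, -0.0002, -0.0004]), 'tau': array([ -0.    , -37.1915,  25.2522,   0.0019,  -0.0001,  -0.    ]), 'eef_pos': array([ 0.1129, -0.4871,  0.2098]), 'tool_rot': array([ 0.9935,  0.1136,  0.    , -0.    ]), 'ft_force': array([ 0.3187, -0.8241, -0.4584]), 'ft_torque': array([ 0.0083, -0.0477, -0.0126]), 'grasp_force': 0.0, 'grip_width': 0.0852040533270901}
```

View pics/top0.png

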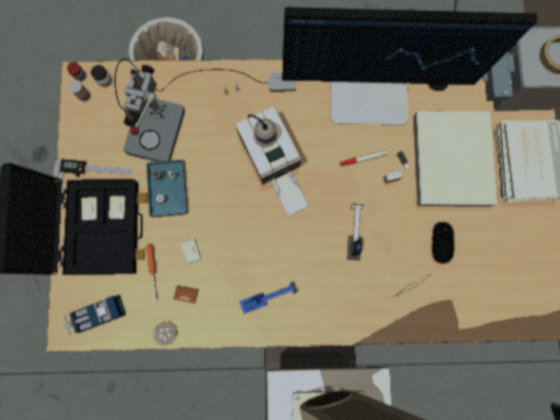

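View pics/scene0.png

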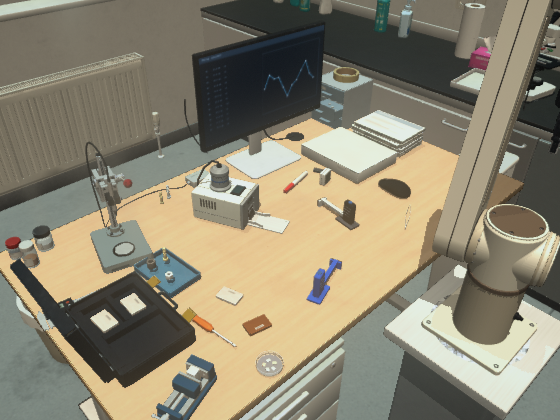

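Plate candidates in the top view are the grey-silver one at (191,251), the brown one at (187,294), and two in the case at (89,207) and (117,207). I choose (191,251). Pusher candidates are the black grip and aluminium bar at (356,233) and the blue one at (268,297). I choose the black one. The reader is at (271,150) with its sill towards (290,195).

```bash
sed -i "s/np.array(c\['rotation'\])/R.from_quat(c['rotation']).as_matrix()/" h.py
python3 - <<'E'
from h import *
np.set_printoptions(precision=4,suppress=True)
print('plate',tri(ray('top',190.7,250.8),ray('scene',232.0,296)), atz('top',190.7,250.8,.007),atz('scene',230,297,.007))
print('pusher',tri(ray('top',354.6,232.8),ray('scene',336.9,214.5)))
o=bot.get_obs(); print(proj('top',[0,0,0]),proj('scene',[0,0,0]))
top=cv2.imread('pics/top0.png'); sc=cv2.imread('pics/scene0.png')
a=cv2.resize(top[90:270,160:390],None,fx=3.4,fy=3.3,interpolation=cv2.INTER_CUBIC)
cv2.imwrite('pics/c1.png',a)
for n,uv in [('sill tip L',(282,213)),('',(307,206)),('flap',(284,177)),('grip',(356,245)),('tip',(357,206))]: print(n,atz('top',*uv,.004))
E
```

```text
plate (array([0.4621, 0.3555, 0.0012]), np.float64(0.005432879826805764)) [0.4637 0.3564 0.007 ] [0.4559 0.363  0.007 ]
pusher (array([ 0.5054, -0.0844,  0.003 ]), np.float64(0.0008729249218861829))
[329.6053 430.3867] [477.9621 326.4369]
sill tip L [0.5623 0.111  0.004 ]
 [0.5805 0.0425 0.004 ]
flap [0.6623 0.1036 0.004 ]
grip [ 0.4718 -0.0869  0.004 ]
tip [ 0.5784 -0.0942  0.004 ]
```

View pics/c1.png

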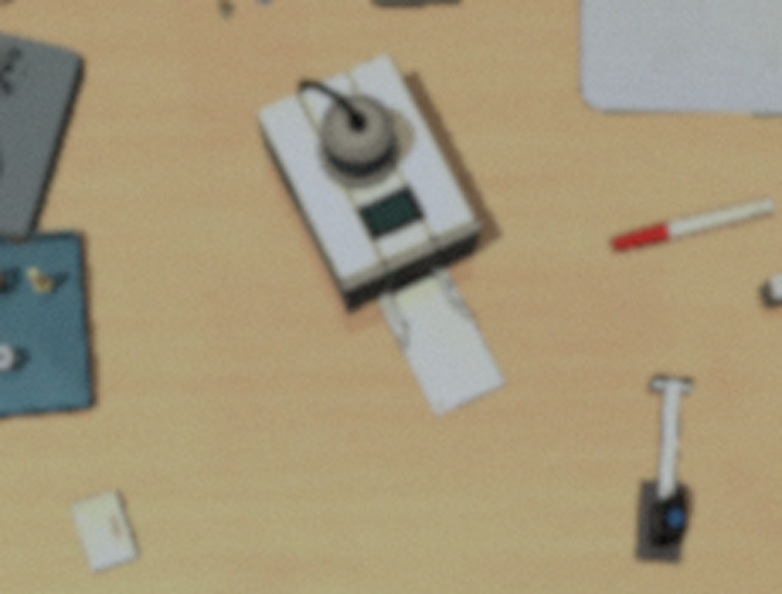

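Crop: the plate is plain silver at crop (105,530), its long axis about 16° off world x. The pusher has a black grip at (670,515) and its tip at (670,385). The sill runs from the flap at (415,285) to its end at (472,398), with the reader turned about 25°. The choices hold, so I'll move in and measure with the wrist camera.

```bash
cat >> h.py <<'E'
def go(x,y,z,yaw,start=None):
    "row numbers for target TCP pos and tool-x yaw (deg), tool down; start=(x,y,z,yaw) commanded"
    if start is None:
        o=bot.get_obs(); m=R.from_quat(o['tool_rot']).as_matrix(); p=o['eef_pos']; y0=np.degrees(np.arctan2(m[1,0],m[0,0]))
    else: p=np.array(start[:3]); y0=start[3]; 
    if start is not None or True:
        a=np.radians(y0); M=np.array([[np.cos(a),np.sin(a),0],[np.sin(a),-np.cos(a),0],[0,0,-1]])
    d=M.T@(np.array([x,y,z])-p)/.05
    print('from',np.round(p,4),round(y0,2),'-> dx %.3f dy %.3f dz %.3f wz %.3f'%(*d,-(yaw-y0)/5))
E
python3 - <<'E'
from h import *
print(bot.tip_extent)
go(.47,-.11,.17,13); go(.56,.06,.17,13,(.47,-.11,.17,13)); go(.45,.34,.14,13,(.56,.06,.17,13))
E
```

```text
0.011
from [ 0.1129 -0.4871  0.2098] 13.05 -> dx 8.660 dy -5.734 dz 0.796 wz 0.010
from [ 0.47 -0.11  0.17] 13 -> dx 2.519 dy -2.908 dz 0.000 wz 0.000
from [0.56 0.06 0.17] 13 -> dx -0.884 dy -5.951 dz 0.600 wz 0.000
```

Request:
drive_tool(rows=[{"dx":8.66,"dy":-5.73,"dz":0.8,"hand":85},{"dx":8.66,"dy":-5.73,"dz":0.8,"hand":85},{"dx":8.66,"dy":-5.73,"dz":0.8,"hand":85},{"dx":8.66,"dy":-5.73,"dz":0.8,"hand":85},{"dx":8.66,"dy":-5.73,"dz":0.8,"hand":85},{"dx":8.66,"dy":-5.73,"dz":0.8,"hand":85},{"dx":8.66,"dy":-5.73,"dz":0.8,"hand":85},{"dx":8.66,"dy":-5.73,"dz":0.8,"hand":85},{"dx":8.66,"dy":-5.73,"dz":0.8,"hand":85},{"dx":8.66,"dy":-5.73,"dz":0.8,"hand":85},{"dx":8.66,"dy":-5.73,"dz":0.8,"hand":85},{"dx":8.66,"dy":-5.73,"dz":0.8,"hand":85},{"dx":8.66,"dy":-5.73,"dz":0.8,"hand":85},{"dx":8.66,"dy":-5.73,"dz":0.8,"hand":85}])

```text
invalid input at $.rows[0]: expected keys dx, dy, dz, wx, wy, wz, hand
```

```bash
cat > snap.py <<'E'
import sys,pickle
from h import *
n=sys.argv[1]; o=bot.get_obs(); im=bot.camera('wrist'); d={'obs':o,'im':im}
for t in sys.argv[2:]:
    d[t]=bot.outline_of('wrist',t)
    for r in d[t]: print(t,round(r['score'],2),np.round(r['extent'],1))
pickle.dump(d,open(f'{n}.pkl','wb')); cv2.imwrite(f'pics/{n}.png',im[...,::-1]); print(o['clock'],o['eef_pos'],o['tool_rot'],o['ft_force'])
E
python3 snap.py A pusher reader flap
```

```text
0.55 [ 0.11290942 -0.48706798  0.20980167] [ 9.93522571e-01  1.13634943e-01  2.10947387e-06 -1.22294957e-05] [ 0.31871667 -0.82407213 -0.45837669]
```

Request:
drive_tool(rows=[{"dx":2.52,"dy":-2.91},{"dx":2.52,"dy":-2.91},{"dx":2.52,"dy":-2.91},{"dx":2.52,"dy":-2.91},{"dx":2.52,"dy":-2.91},{"dx":2.52,"dy":-2.91},{"dx":2.52,"dy":-2.91}])

```text
invalid input at $.rows[0]: expected keys dx, dy, dz, wx, wy, wz, hand
```

```bash
python3 snap.py B pusher reader flap
```

```text
0.75 [ 0.11292428 -0.48709782  0.20984084] [ 9.93518785e-01  1.13668039e-01 -1.09738422e-07  4.10430697e-05] [-0.38644738 -0.21075854  0.21705646]
```

Request:
drive_tool(rows=[{"dx":-0.88,"dy":-5.95,"dz":0.6},{"dx":-0.88,"dy":-5.95,"dz":0.6},{"dx":-0.88,"dy":-5.95,"dz":0.6},{"dx":-0.88,"dy":-5.95,"dz":0.6},{"dx":-0.88,"dy":-5.95,"dz":0.6},{"dx":-0.88,"dy":-5.95,"dz":0.6},{"dx":-0.88,"dy":-5.95,"dz":0.6},{"dx":-0.88,"dy":-5.95,"dz":0.6},{"dx":-0.88,"dy":-5.95,"dz":0.6}])

```text
invalid input at $.rows[0]: expected keys dx, dy, dz, wx, wy, wz, hand
```

```bash
python3 snap.py C plate; python3 - <<'E'
import cv2,numpy as np
a,b,c=[cv2.imread(f'pics/{n}.png') for n in 'ABC']
cv2.imwrite('pics/BC.png',cv2.resize(np.hstack([b,c]),(800,300),interpolation=cv2.INTER_AREA))
E
```

```text
0.95 [ 0.1129239  -0.48710694  0.20982771] [9.93522477e-01 1.13635759e-01 4.72330742e-06 3.91488091e-05] [ 0.50928237  0.49410295 -0.68460241]
```

View pics/B.png

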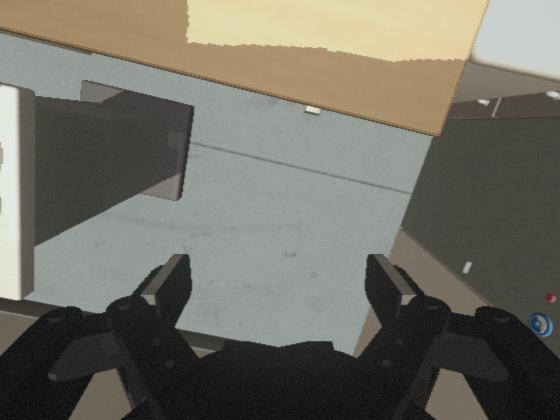

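View pics/C.png

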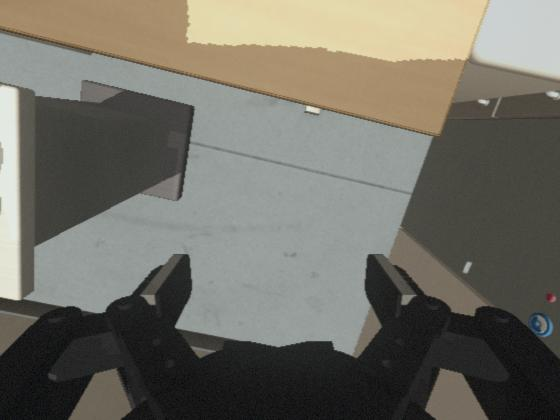

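View pics/A.png

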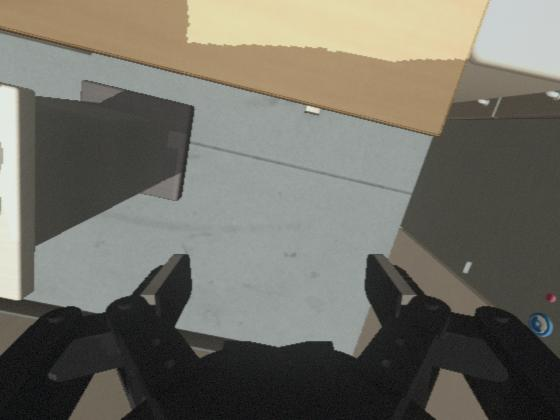

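The pictures show only the start view, because a row needs all its keys. The fingers fill rows below 250 and image up is tool +x, so I'll aim the TCP a little short of each object.

```bash
python3 - <<'E'
from h import *
go(.43,-.11,.17,13); go(.53,.06,.17,13,(.43,-.11,.17,13)); go(.41,.34,.15,13,(.53,.06,.17,13))
E
```

```text
from [ 0.1129 -0.4871  0.2098] 13.05 -> dx 7.881 dy -5.915 dz 0.797 wz 0.011
from [ 0.43 -0.11  0.17] 13 -> dx 2.714 dy -2.863 dz 0.000 wz 0.000
from [0.53 0.06 0.17] 13 -> dx -1.079 dy -5.996 dz 0.400 wz 0.000
```

Request:
drive_tool(rows=[{"dx":7.88,"dy":-5.92,"dz":0.8,"wx":0,"wy":0,"wz":0,"hand":85},{"dx":7.88,"dy":-5.92,"dz":0.8,"wx":0,"wy":0,"wz":0,"hand":85},{"dx":7.88,"dy":-5.92,"dz":0.8,"wx":0,"wy":0,"wz":0,"hand":85},{"dx":7.88,"dy":-5.92,"dz":0.8,"wx":0,"wy":0,"wz":0,"hand":85},{"dx":7.88,"dy":-5.92,"dz":0.8,"wx":0,"wy":0,"wz":0,"hand":85},{"dx":7.88,"dy":-5.92,"dz":0.8,"wx":0,"wy":0,"wz":0,"hand":85},{"dx":7.88,"dy":-5.92,"dz":0.8,"wx":0,"wy":0,"wz":0,"hand":85},{"dx":7.88,"dy":-5.92,"dz":0.8,"wx":0,"wy":0,"wz":0,"hand":85},{"dx":7.88,"dy":-5.92,"dz":0.8,"wx":0,"wy":0,"wz":0,"hand":85},{"dx":7.88,"dy":-5.92,"dz":0.8,"wx":0,"wy":0,"wz":0,"hand":85},{"dx":7.88,"dy":-5.92,"dz":0.8,"wx":0,"wy":0,"wz":0,"hand":85},{"dx":7.88,"dy":-5.92,"dz":0.8,"wx":0,"wy":0,"wz":0,"hand":85},{"dx":7.88,"dy":-5.92,"dz":0.8,"wx":0,"wy":0,"wz":0,"hand":85}])

```text
clock: 2.35
eef_pos: [0.4293, -0.1103, 0.1698]
tool_rot: [0.994, 0.113, -0.0, 0.0]
ft_force: [-0.8, -0.0, -0.4]
grip_width: 0.0846
grasp_force: 0.0
```

```bash
python3 snap.py A pusher reader flap
```

```text
pusher 0.94 [272.8 103.6  71.5 157. ]
pusher 0.87 [ 52.9 210.8 105.8  44.9]
reader 0.71 [128.2   8.8  71.3  17.5]
2.35 [ 0.42925311 -0.11026196  0.16975495] [ 9.93561586e-01  1.13292735e-01 -3.55066415e-04  7.11947685e-05] [-0.81831468 -0.03629331 -0.35084909]
```

Request:
drive_tool(rows=[{"dx":2.72,"dy":-2.86,"dz":0,"wx":0,"wy":0,"wz":0,"hand":85},{"dx":2.72,"dy":-2.86,"dz":0,"wx":0,"wy":0,"wz":0,"hand":85},{"dx":2.72,"dy":-2.86,"dz":0,"wx":0,"wy":0,"wz":0,"hand":85},{"dx":2.72,"dy":-2.86,"dz":0,"wx":0,"wy":0,"wz":0,"hand":85},{"dx":2.72,"dy":-2.86,"dz":0,"wx":0,"wy":0,"wz":0,"hand":85},{"dx":2.72,"dy":-2.86,"dz":0,"wx":0,"wy":0,"wz":0,"hand":85}])

```text
clock: 3.15
eef_pos: [0.5299, 0.0602, 0.1694]
tool_rot: [0.993, 0.114, -0.001, 0.0]
ft_force: [-0.5, -0.5, 0.6]
grip_width: 0.0848
grasp_force: 0.0
```

```bash
python3 snap.py B pusher reader flap
```

```text
pusher 0.91 [203.7 309.8  56.3  34.7]
pusher 0.83 [394.3 224.9  86.6 117.6]
reader 0.87 [242.3  78.  162.8 155.9]
flap 0.97 [254.3  39.7  48.3  25. ]
3.15 [0.52992681 0.06020336 0.16941646] [ 9.93475685e-01  1.14042600e-01 -5.42600753e-04  2.35085169e-04] [-0.4930615  -0.54587675  0.62423907]
```

Request:
drive_tool(rows=[{"dx":-1.08,"dy":-6,"dz":0.4,"wx":0,"wy":0,"wz":0,"hand":85},{"dx":-1.08,"dy":-6,"dz":0.4,"wx":0,"wy":0,"wz":0,"hand":85},{"dx":-1.08,"dy":-6,"dz":0.4,"wx":0,"wy":0,"wz":0,"hand":85},{"dx":-1.08,"dy":-6,"dz":0.4,"wx":0,"wy":0,"wz":0,"hand":85},{"dx":-1.08,"dy":-6,"dz":0.4,"wx":0,"wy":0,"wz":0,"hand":85},{"dx":-1.08,"dy":-6,"dz":0.4,"wx":0,"wy":0,"wz":0,"hand":85},{"dx":-1.08,"dy":-6,"dz":0.4,"wx":0,"wy":0,"wz":0,"hand":85},{"dx":-1.08,"dy":-6,"dz":0.4,"wx":0,"wy":0,"wz":0,"hand":85}])

```text
clock: 4.15
eef_pos: [0.4694, 0.1569, 0.1523]
tool_rot: [0.989, 0.148, -0.004, -0.02]
ft_force: [0.5, 0.3, -0.7]
grip_width: 0.0852
grasp_force: 0.0
```

```bash
python3 snap.py C plate; python3 - <<'E'
import cv2,numpy as np
a,b,c=[cv2.imread(f'pics/{n}.png') for n in 'ABC']
o=np.zeros((600,800,3),np.uint8)
o[:300,:400]=cv2.resize(a,(400,300),interpolation=cv2.INTER_AREA)
o[:300,400:]=cv2.resize(c,(400,300),interpolation=cv2.INTER_AREA)
o[300:,:400]=cv2.resize(b,(400,300),interpolation=cv2.INTER_AREA)
cv2.imwrite('pics/m1.png',o)
E
```

```text
plate 0.82 [ 98.8 138.7  40.4  57.3]
plate 0.65 [ 78.9 232.8  56.8  48.1]
4.15 [0.46937042 0.15689504 0.15225821] [ 0.9887871   0.14796075 -0.00362744 -0.01986249] [ 0.54248377  0.33365125 -0.69744836]
```

View pics/m1.png

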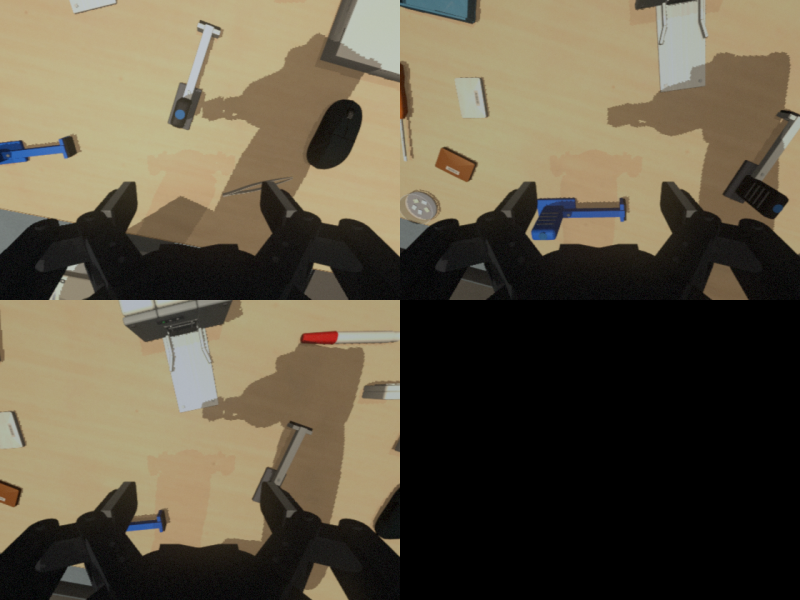

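```bash
python3 - <<'E'
from h import *
import pickle
for n in 'ABC': print(n,np.round(pickle.load(open(n+'.pkl','rb'))['obs']['joint_pos'],3))
print(np.round(bot.get_obs()['joint_vel'],3)); go(.42,.33,.15,13)
E
```

```text
A [-0.251  0.152 -0.212  1.207 -0.     2.663]
B [ 0.113  0.327  0.017  1.261 -0.     3.026]
C [ 0.296  0.265 -0.117  1.19   0.04   3.141]
[ 0.005  0.001  0.006  0.003  0.    -0.   ]
from [0.4692 0.157  0.1522] 17.04 -> dx 0.073 dy -3.595 dz 0.044 wz 0.809
```

```bash
cat >> h.py <<'E'
def Ryaw(d): 
    a=np.radians(d); return np.array([[np.cos(a),np.sin(a),0],[np.sin(a),-np.cos(a),0],[0,0,-1.]])
def mv(x,y,z,yaw,start=None):
    if start is None: o=bot.get_obs(); M=R.from_quat(o['tool_rot']).as_matrix(); p=o['eef_pos']
    else: p=np.array(start[:3]); M=Ryaw(start[3])
    d=M.T@(np.array([x,y,z])-p)/.05; w=np.degrees(R.from_matrix(M.T@Ryaw(yaw)).as_rotvec())/5
    print('from',np.round(p,4),round(np.degrees(np.arctan2(M[1,0],M[0,0])),2),'d %.3f %.3f %.3f w %.3f %.3f %.3f'%(*d,*w))
E
python3 - <<'E'
from h import *
import pickle
d=pickle.load(open('C.pkl','rb')); print(atz('wrist',98.8,138.7,.005,d['obs']))
mv(.52,.37,.16,185)
E
```

```text
[0.46319932 0.35942267 0.005     ]
from [0.4692 0.157  0.1522] 17.04 d 2.220 -3.777 -0.007 w -0.100 -0.676 -33.585
```

Request:
drive_tool(rows=[{"dx":2.22,"dy":-3.78,"dz":0,"wx":-0.1,"wy":-0.68,"wz":-33.6,"hand":85},{"dx":2.22,"dy":-3.78,"dz":0,"wx":-0.1,"wy":-0.68,"wz":-33.6,"hand":85},{"dx":2.22,"dy":-3.78,"dz":0,"wx":-0.1,"wy":-0.68,"wz":-33.6,"hand":85},{"dx":2.22,"dy":-3.78,"dz":0,"wx":-0.1,"wy":-0.68,"wz":-33.6,"hand":85},{"dx":2.22,"dy":-3.78,"dz":0,"wx":-0.1,"wy":-0.68,"wz":-33.6,"hand":85},{"dx":2.22,"dy":-3.78,"dz":0,"wx":-0.1,"wy":-0.68,"wz":-33.6,"hand":85},{"dx":2.22,"dy":-3.78,"dz":0,"wx":-0.1,"wy":-0.68,"wz":-33.6,"hand":85},{"dx":2.22,"dy":-3.78,"dz":0,"wx":-0.1,"wy":-0.68,"wz":-33.6,"hand":85},{"dx":2.22,"dy":-3.78,"dz":0,"wx":-0.1,"wy":-0.68,"wz":-33.6,"hand":85},{"dx":2.22,"dy":-3.78,"dz":0,"wx":-0.1,"wy":-0.68,"wz":-33.6,"hand":85},{"dx":2.22,"dy":-3.78,"dz":0,"wx":-0.1,"wy":-0.68,"wz":-33.6,"hand":85},{"dx":2.22,"dy":-3.78,"dz":0,"wx":-0.1,"wy":-0.68,"wz":-33.6,"hand":85},{"dx":2.22,"dy":-3.78,"dz":0,"wx":-0.1,"wy":-0.68,"wz":-33.6,"hand":85},{"dx":2.22,"dy":-3.78,"dz":0,"wx":-0.1,"wy":-0.68,"wz":-33.6,"hand":85},{"dx":2.22,"dy":-3.78,"dz":0,"wx":-0.1,"wy":-0.68,"wz":-33.6,"hand":85},{"dx":2.22,"dy":-3.78,"dz":0,"wx":-0.1,"wy":-0.68,"wz":-33.6,"hand":85},{"dx":2.22,"dy":-3.78,"dz":0,"wx":-0.1,"wy":-0.68,"wz":-33.6,"hand":85},{"dx":2.22,"dy":-3.78,"dz":0,"wx":-0.1,"wy":-0.68,"wz":-33.6,"hand":85},{"dx":2.22,"dy":-3.78,"dz":0,"wx":-0.1,"wy":-0.68,"wz":-33.6,"hand":85},{"dx":2.22,"dy":-3.78,"dz":0,"wx":-0.1,"wy":-0.68,"wz":-33.6,"hand":85}])

```text
clock: 6.25
eef_pos: [0.52, 0.3705, 0.1596]
tool_rot: [-0.047, 0.999, -0.0, 0.0]
ft_force: [-0.1, 0.1, 0.5]
grip_width: 0.0847
grasp_force: 0.0
```

```bash
python3 snap.py D plate; python3 - <<'E'
from h import *
mv(.52,.375,.13,197)
E
```

```text
plate 0.76 [295.1  23.4  65.9  46.7]
plate 0.62 [271.  134.5  48.2  62.4]
6.25 [0.52004388 0.37050309 0.15964943] [-4.67207610e-02  9.98907973e-01 -7.04262284e-05  1.65241333e-04] [-0.07154529  0.07908868  0.47630501]
from [0.52   0.3705 0.1597] -174.91 d -0.008 0.090 0.593 w -0.002 0.002 -2.383
```

```bash
cat > fit.py <<'E'
from h import *
import pickle
from scipy.optimize import minimize
def hull(name,obs,pts):
    return cv2.convexHull(np.array([proj(name,p,obs) for p in pts],np.float32))
def boxpts(x,y,z,yaw,s):
    c,sn=np.cos(yaw),np.sin(yaw)
    return [(x+c*a*s[0]/2-sn*b*s[1]/2, y+sn*a*s[0]/2+c*b*s[1]/2, z+k*s[2]) for a in(-1,1) for b in(-1,1) for k in (0,1)]
def fitplate(n,k,g,z0=0.):
    d=pickle.load(open(n+'.pkl','rb')); reg=d['plate'][k]['region'].astype(np.uint8)
    big=cv2.resize(reg*255,None,fx=4,fy=4,interpolation=cv2.INTER_LINEAR)>127
    def cost(v):
        m=np.zeros(big.shape,np.uint8); h=hull('wrist',d['obs'],boxpts(v[0]/100,v[1]/100,z0,v[2],(.058,.038,.007)))
        cv2.fillConvexPoly(m,np.round((h*4+1.5)*16).astype(np.int32),1,shift=4); m=m>0
        return 1-(m&big).sum()/(m|big).sum()
    r=min((minimize(cost,[g[0]*100,g[1]*100,a],method='Nelder-Mead',options=dict(initial_simplex=[[g[0]*100,g[1]*100,a],[g[0]*100+.5,g[1]*100,a],[g[0]*100,g[1]*100+.5,a],[g[0]*100,g[1]*100,a+.15]])) for a in (0,.3,.6)),key=lambda r:r.fun)
    M=cv2.moments(reg,True); print(n,'xy',np.round(r.x[:2]/100,4),'yaw',round(np.degrees(r.x[2]),1),'1-IoU',round(r.fun,3))
    return d['obs'],(M['m10']/M['m00'],M['m01']/M['m00'])
E
python3 - <<'E'
from fit import *
d=pickle.load(open('D.pkl','rb'))
for r in d['plate']: print(atz('wrist',*r['extent'][:2],.004,d['obs']), d['im'][int(r['extent'][1]),int(r['extent'][0])])
a=fitplate('C',0,(.463,.359)); b=fitplate('D',1,(.463,.359))
print(tri(ray('wrist',*a[1],a[0]),ray('wrist',*b[1],b[0])))
E
```

```text
[0.35848796 0.37131714 0.004     ] [155 106  65]
[0.46411146 0.35730727 0.004     ] [204 204 185]
C xy [0.4634 0.361 ] yaw 17.5 1-IoU 0.06Traceback (most recent call last):
  File "<stdin>", line 4, in <module>
  File "fit.py", line 16, in fitplate
    r=min((minimize(cost,[g[0]*100,g[1]*100,a],method='Nelder-Mead',options=dict(initial_simplex=[[g[0]*100,g[1]*100,a],[g[0]*100+.5,g[1]*100,a],[g[0]*100,g[1]*100+.5,a],[g[0]*100,g[1]*100,a+.15]])) for a in (0,.3,.6)),key=lambda r:r.fun)
  File "fit.py", line 16, in <genexpr>
    r=min((minimize(cost,[g[0]*100,g[1]*100,a],method='Nelder-Mead',options=dict(initial_simplex=[[g[0]*100,g[1]*100,a],[g[0]*100+.5,g[1]*100,a],[g[0]*100,g[1]*100+.5,a],[g[0]*100,g[1]*100,a+.15]])) for a in (0,.3,.6)),key=lambda r:r.fun)
           ~~~~~~~~^^^^^^^^^^^^^^^^^^^^^^^^^^^^^^^^^^^^^^^^^^^^^^^^^^^^^^^^^^^^^^^^^^^^^^^^^^^^^^^^^^^^^^^^^^^^^^^^^^^^^^^^^^^^^^^^^^^^^^^^^^^^^^^^^^^^^^^^^^^^^^^^^^^^^^^^^^^^^^^^^^^^^^^^^^^^^^^^^^^
    res = _minimize_neldermead(fun, x0, args, callback, bounds=bounds,
                               **options)
    fsim[j] = func(sim[j])
              ~~~~^^^^^^^^
    fx = function(np.copy(x), *(wrapper_args + args))
  File "fit.py", line 13, in cost
    m=np.zeros(big.shape,np.uint8); h=hull('wrist',d['obs'],boxpts(v[0]/100,v[1]/100,z0,v[2],(.058,.038,.007)))
                                      ~~~~^^^^^^^^^^^^^^^^^^^^^^^^^^^^^^^^^^^^^^^^^^^^^^^^^^^^^^^^^^^^^^^^^^^^^
  File "fit.py", line 5, in hull
    return cv2.convexHull(np.array([proj(name,p,obs) for p in pts],np.float32))
                                    ~~~~^^^^^^^^^^^^
  File "h.py", line 15, in proj
    c,o,Rm=cam(name,obs); f=210/np.tan(np.radians(c['vfov'])/2)
           ~~~^^^^^^^^^^
  File "h.py", line 5, in cam
    c=bot.get_calibration(name)
ValueError: time passes only in moves, steps and waits
```

```bash
sed -i "s/    c=bot.get_calibration(name)/    c=CAL[name]/" h.py; cat >> h.py <<'E'
import pickle,os
if not os.path.exists('cal.pkl'): pickle.dump({n:bot.get_calibration(n) for n in ('scene','top','wrist')},open('cal.pkl','wb'))
CAL=pickle.load(open('cal.pkl','rb'))
E
python3 snap.py E plate
python3 - <<'E'
from fit import *
a=fitplate('C',0,(.463,.359)); b=fitplate('D',1,(.463,.359))
print(tri(ray('wrist',*a[1],a[0]),ray('wrist',*b[1],b[0])))
E
```

```text
plate 0.97 [296.   23.9  67.2  47.3]
plate 0.95 [273.1 134.9  44.   62.5]
6.35 [0.51999707 0.37047783 0.1596587 ] [-4.43694711e-02  9.99015180e-01 -8.17487427e-05  1.17100428e-04] [-0.15573503 -0.24244705  0.28096051]
C xy [0.4634 0.361 ] yaw 17.5 1-IoU 0.06
D xy [0.465  0.3589] yaw 17.9 1-IoU 0.034
(array([0.46446685, 0.35886354, 0.00690114]), np.float64(0.0009721814469543911))
```

```bash
python3 - <<'E'
from h import *
mv(.4645,.3592,.05,197.7); mv(.4645,.3592,.016,197.7)
E
```

```text
from [0.52   0.3705 0.1597] -175.0 d 1.126 -0.128 2.194 w -0.002 0.003 -2.541
from [0.52   0.3705 0.1597] -175.0 d 1.126 -0.128 2.874 w -0.002 0.003 -2.541
```

Request:
drive_tool(rows=[{"dx":1.126,"dy":-0.128,"dz":1.0,"wx":0,"wy":0,"wz":-2.54,"hand":52},{"dx":1.126,"dy":-0.128,"dz":2.0,"wx":0,"wy":0,"wz":-2.54,"hand":52},{"dx":1.126,"dy":-0.128,"dz":2.2,"wx":0,"wy":0,"wz":-2.54,"hand":52},{"dx":1.126,"dy":-0.128,"dz":2.4,"wx":0,"wy":0,"wz":-2.54,"hand":52},{"dx":1.126,"dy":-0.128,"dz":2.6,"wx":0,"wy":0,"wz":-2.54,"hand":52},{"dx":1.126,"dy":-0.128,"dz":2.76,"wx":0,"wy":0,"wz":-2.54,"hand":52},{"dx":1.126,"dy":-0.128,"dz":2.87,"wx":0,"wy":0,"wz":-2.54,"hand":52},{"dx":1.126,"dy":-0.128,"dz":2.92,"wx":0,"wy":0,"wz":-2.54,"hand":52},{"dx":1.126,"dy":-0.128,"dz":2.93,"wx":0,"wy":0,"wz":-2.54,"hand":52}])

```text
clock: 7.35
eef_pos: [0.4649, 0.3595, 0.0137]
tool_rot: [-0.155, 0.988, 0.0, 0.001]
ft_force: [0.4, 0.4, 0.2]
grip_width: 0.0522
grasp_force: 0.0
```

```bash
python3 snap.py F; python3 - <<'E'
from h import *
im=cv2.imread('pics/F.png'); cv2.imwrite('pics/Fc.png',cv2.resize(im[120:420,130:430],(600,600)))
E
```

```text
7.35 [0.46486444 0.35945173 0.01365124] [-1.54690730e-01  9.87962783e-01  1.75251398e-04  5.34768945e-04] [0.39922248 0.37267052 0.2318362 ]
```

View pics/Fc.png

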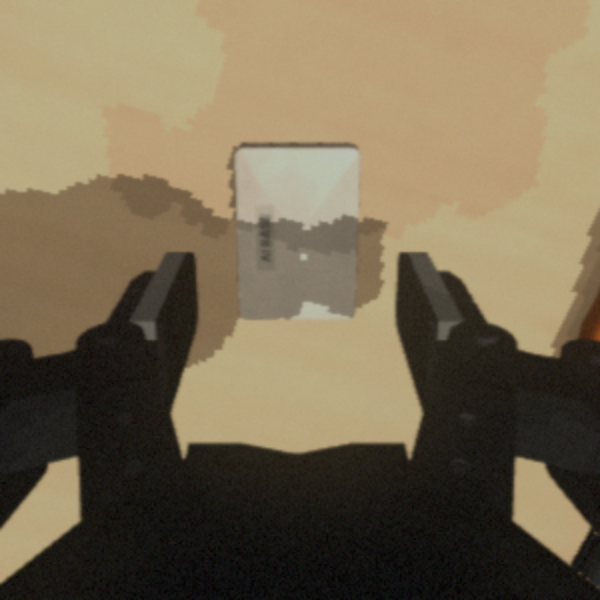

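The plate sits square and centred between the open fingers, spanning crop (236–358, 145–318) with its centre at full-image (278,236).

```bash
python3 - <<'E'
from fit import *
o=pickle.load(open('F.pkl','rb'))['obs']
print(proj('wrist',[.4649,.3595,.007],o)); print(atz('wrist',278.5,120+145/2,.007,o),atz('wrist',278.5,120+318/2,.007,o),'tips',[atz('wrist',130+u/2,120+v/2,z,o) for u,v,z in [(180,253,.003),(412,253,.003)]])
E
```

```text
[278.78639961 237.9863623 ]
[0.43714925 0.35037261 0.007     ] [0.49232649 0.36814653 0.007     ] tips [array([0.48369394, 0.32568649, 0.003     ]), array([0.4607656 , 0.39699484, 0.003     ])]
```

Request:
drive_tool(rows=[{"dx":0,"dy":0,"dz":0,"wx":0,"wy":0,"wz":0,"hand":30},{"dx":0,"dy":0,"dz":0.02,"wx":0,"wy":0,"wz":0,"hand":30},{"dx":0,"dy":0,"dz":0.02,"wx":0,"wy":0,"wz":0,"hand":30},{"dx":0,"dy":0,"dz":0.02,"wx":0,"wy":0,"wz":0,"hand":30},{"dx":0,"dy":0,"dz":0.02,"wx":0,"wy":0,"wz":0,"hand":30}])

```text
clock: 7.9
eef_pos: [0.4644, 0.3592, 0.0124]
tool_rot: [-0.155, 0.988, -0.0, 0.0]
ft_force: [-0.4, -0.2, 0.5]
grip_width: 0.0299
grasp_force: 0.0
```

The fingers closed above the plate because the tips stand farther back at this opening. I'll open, go 5.5 mm lower and close again.

Request:
drive_tool(rows=[{"dx":0,"dy":0,"dz":-0.1,"wx":0,"wy":0,"wz":0,"hand":52},{"dx":0,"dy":0,"dz":-0.1,"wx":0,"wy":0,"wz":0,"hand":52},{"dx":0,"dy":0,"dz":-0.1,"wx":0,"wy":0,"wz":0,"hand":52},{"dx":0,"dy":0,"dz":-0.05,"wx":0,"wy":0,"wz":0,"hand":52},{"dx":0,"dy":0,"dz":0,"wx":0,"wy":0,"wz":0,"hand":52},{"dx":0,"dy":0,"dz":0.06,"wx":0,"wy":0,"wz":0,"hand":52},{"dx":0,"dy":0,"dz":0.11,"wx":0,"wy":0,"wz":0,"hand":52},{"dx":0,"dy":0,"dz":0.11,"wx":0,"wy":0,"wz":0,"hand":30},{"dx":0,"dy":0,"dz":0.11,"wx":0,"wy":0,"wz":0,"hand":30},{"dx":0,"dy":0,"dz":0.11,"wx":0,"wy":0,"wz":0,"hand":30},{"dx":0,"dy":0,"dz":0.11,"wx":0,"wy":0,"wz":0,"hand":30}])

```text
clock: 9.0
eef_pos: [0.4644, 0.3593, 0.007]
tool_rot: [-0.155, 0.988, 0.0, 0.0]
ft_force: [0.2, 0.9, -1.2]
grip_width: 0.0301
grasp_force: 0.0
```

```bash
python3 snap.py G plate; python3 - <<'E'
from h import *
im=cv2.imread('pics/G.png'); cv2.imwrite('pics/Gc.png',cv2.resize(im[120:420,130:430],(600,600)))
E
```

```text
plate 0.69 [369.8  56.2 134.1 111.5]
plate 0.57 [277.6 238.7  65.9  93.9]
9.0 [0.46443098 0.35931282 0.00696351] [-1.54865661e-01  9.87935495e-01  5.36239844e-05  2.86380301e-04] [ 0.20686794  0.87732863 -1.22818592]
```

View pics/Gc.png

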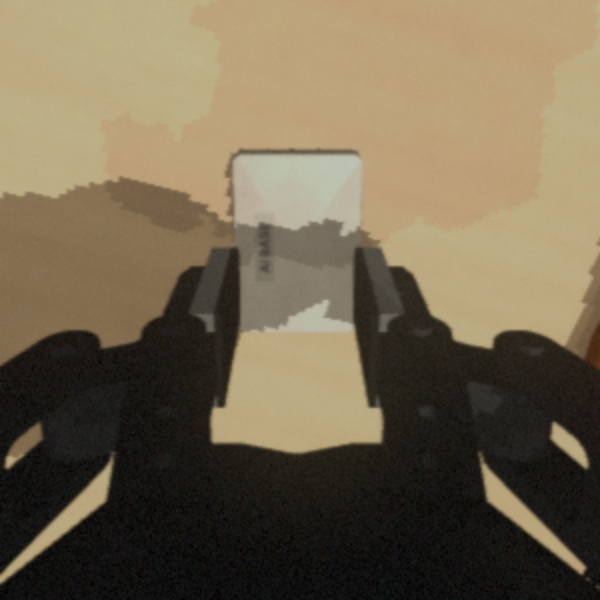

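The picture is ambiguous. The finger gap at crop 238–358 (row 248) scales to tips well above the plate top. I'll open and feel downward in small steps.

Request:
drive_tool(rows=[{"dx":0,"dy":0,"dz":0,"wx":0,"wy":0,"wz":0,"hand":52},{"dx":0,"dy":0,"dz":0,"wx":0,"wy":0,"wz":0,"hand":52},{"dx":0,"dy":0,"dz":0.03,"wx":0,"wy":0,"wz":0,"hand":52},{"dx":0,"dy":0,"dz":0.06,"wx":0,"wy":0,"wz":0,"hand":52}])

```text
clock: 9.5
eef_pos: [0.4643, 0.3592, 0.0038]
tool_rot: [-0.155, 0.988, 0.0, 0.0]
ft_force: [0.2, 0.2, 0.0]
grip_width: 0.0521
grasp_force: 0.0
```

Request:
drive_tool(rows=[{"dx":0,"dy":0,"dz":0.06,"wx":0,"wy":0,"wz":0,"hand":52},{"dx":0,"dy":0,"dz":0.12,"wx":0,"wy":0,"wz":0,"hand":52}])

```text
clock: 9.7
eef_pos: [0.4643, 0.3592, -0.0025]
tool_rot: [-0.155, 0.988, -0.0, 0.0]
ft_force: [0.6, 0.3, -1.0]
grip_width: 0.0519
grasp_force: 0.0
```

Request:
drive_tool(rows=[{"dx":0,"dy":0,"dz":0.07,"wx":0,"wy":0,"wz":0,"hand":52},{"dx":0,"dy":0,"dz":0.14,"wx":0,"wy":0,"wz":0,"hand":52}])

```text
clock: 9.9
eef_pos: [0.4642, 0.3591, -0.0096]
tool_rot: [-0.155, 0.988, -0.0, 0.0]
ft_force: [0.3, 0.2, -0.2]
grip_width: 0.052
grasp_force: 0.0
```

Request:
drive_tool(rows=[{"dx":0,"dy":0,"dz":0.07,"wx":0,"wy":0,"wz":0,"hand":52},{"dx":0,"dy":0,"dz":0.14,"wx":0,"wy":0,"wz":0,"hand":52}])

```text
clock: 10.1
eef_pos: [0.4643, 0.3592, -0.0166]
tool_rot: [-0.155, 0.988, -0.0, 0.0]
ft_force: [0.5, 0.6, -0.0]
grip_width: 0.0523
grasp_force: 0.0
```

Request:
drive_tool(rows=[{"dx":0,"dy":0,"dz":0.06,"wx":0,"wy":0,"wz":0,"hand":50},{"dx":0,"dy":0,"dz":0.11,"wx":0,"wy":0,"wz":0,"hand":50}])

```text
clock: 10.3
eef_pos: [0.4642, 0.3591, -0.022]
tool_rot: [-0.155, 0.988, -0.0, 0.0]
ft_force: [0.7, 0.8, 0.2]
grip_width: 0.0502
grasp_force: 0.0
```

Request:
drive_tool(rows=[{"dx":0,"dy":0,"dz":0.0,"wx":0,"wy":0,"wz":0,"hand":34},{"dx":0,"dy":0,"dz":0.0,"wx":0,"wy":0,"wz":0,"hand":34},{"dx":0,"dy":0,"dz":0.0,"wx":0,"wy":0,"wz":0,"hand":34},{"dx":0,"dy":0,"dz":0.0,"wx":0,"wy":0,"wz":0,"hand":34}])

```text
clock: 10.7
eef_pos: [0.4643, 0.3592, -0.0217]
tool_rot: [-0.155, 0.988, -0.0, 0.0]
ft_force: [0.2, -0.2, -1.0]
grip_width: 0.036
grasp_force: 59.9
```

The plate is gripped with 60 N, and the fingertips sit about 25 mm behind the nominal TCP. Next I'll measure the sill from pictures B and C by fitting its edges.

```bash
cat > sill.py <<'E'
from fit import *
from scipy.optimize import least_squares
def edges(n,win):
    "bright low-saturation sill blob in window (u0,v0,u1,v1)"
    d=pickle.load(open(n+'.pkl','rb')); im=cv2.GaussianBlur(d['im'],(3,3),0); hsv=cv2.cvtColor(im,cv2.COLOR_RGB2HSV)
    m=((hsv[...,1]<55)&(hsv[...,2]>120)).astype(np.uint8); k=np.zeros_like(m); u0,v0,u1,v1=win; k[v0:v1,u0:u1]=m[v0:v1,u0:u1]
    l,lab,st,_=cv2.connectedComponentsWithStats(k); i=1+np.argmax(st[1:,4]); print(n,st[i])
    return d['obs'],lab==i
for n,win in (('B',(215,60,330,175)),('C',(345,40,450,140))):
    o,m=edges(n,win)
    for v in range(win[1],win[3],6):
        u=np.where(m[v])[0]
        if len(u)>3:
            a,b=atz('wrist',u[0]-.5,v,.004,o),atz('wrist',u[-1]+.5,v,.004,o)
            print(v,u[0],u[-1],np.round(a[:2],4),np.round(b[:2],4),round(np.linalg.norm(a-b),4))
    c=cv2.findContours(m.astype(np.uint8),0,1)[0]; c=max(c,key=cv2.contourArea)
    for q in cv2.approxPolyDP(c,3,True)[:,0]: print(q,np.round(atz('wrist',*map(float,q),.004,o)[:2],4))
for n in 'AB':
    d=pickle.load(open(n+'.pkl','rb'))
    for r in d['flap']: print('flap',atz('wrist',r['extent'][0],r['extent'][1],.024,d['obs']))
E
python3 sill.py
```

```text
B [ 229   60   77   98 5574]
60 229 290 [0.6453 0.1395] [0.6597 0.0778] 0.0634
66 230 291 [0.6401 0.1374] [0.6545 0.0754] 0.0637
72 231 293 [0.6347 0.1354] [0.6495 0.072 ] 0.065
78 233 293 [0.6296 0.1323] [0.6439 0.0707] 0.0633
84 234 295 [0.6241 0.1302] [0.6388 0.0672] 0.0647
90 235 296 [0.6186 0.1281] [0.6334 0.0648] 0.065
96 237 297 [0.6133 0.125 ] [0.6279 0.0623] 0.0643
102 238 298 [0.6076 0.1228] [0.6223 0.0598] 0.0647
108 239 299 [0.6019 0.1206] [0.6167 0.0573] 0.065
114 241 300 [0.5964 0.1174] [0.611  0.0548] 0.0643
120 242 301 [0.5906 0.1151] [0.6053 0.0522] 0.0647
126 244 302 [0.585  0.1118] [0.5995 0.0496] 0.0639
132 245 303 [0.5791 0.1095] [0.5937 0.0469] 0.0643
138 246 304 [0.5731 0.1072] [0.5877 0.0443] 0.0646
144 248 305 [0.5672 0.1038] [0.5817 0.0416] 0.0639
150 249 285 [0.5611 0.1014] [0.5704 0.0615] 0.041
156 251 260 [0.5551 0.0979] [0.5577 0.0871] 0.0111
[229  60] [0.6455 0.139 ]
[250 155] [0.5561 0.0987]
[303 146] [0.579  0.0437]
[291  61] [0.6589 0.077 ]
[240  60] [0.648 0.128]
[240  67] [0.6416 0.1268]
[238  60] [0.6476 0.13  ]
C [ 360   40   68   88 5438]
40 360
[... 211 characters left out ...]
 0.1232] [0.6266 0.0625] 0.0633
70 361 427 [0.6036 0.1212] [0.6218 0.0603] 0.0637
76 362 427 [0.5988 0.1184] [0.617 0.058] 0.063
82 362 427 [0.5938 0.1164] [0.6121 0.0557] 0.0633
88 362 427 [0.5887 0.1143] [0.6071 0.0534] 0.0637
94 363 426 [0.5838 0.1114] [0.6018 0.052 ] 0.062
100 363 426 [0.5786 0.1093] [0.5967 0.0496] 0.0624
106 363 426 [0.5733 0.1072] [0.5916 0.0473] 0.0627
112 364 426 [0.5683 0.1042] [0.5864 0.0449] 0.062
118 364 426 [0.5629 0.1021] [0.5812 0.0424] 0.0624
124 364 395 [0.5575 0.0999] [0.5669 0.0693] 0.032
[360  40] [0.6277 0.1312]
[365 126] [0.5561 0.0977]
[426 119] [0.5802 0.0425]
[427  54] [0.6344 0.0666]
[420  40] [0.6435 0.0779]
flap [0.66513725 0.11509974 0.024     ]
```

Measured sill: yaw 24.7°, width 62.6 mm as it should be, near end to flap consistent with 112 mm. That puts the reader origin at about (0.6696, 0.1165) and the sill point at (0.606, 0.087).

```bash
python3 - <<'E'
from h import *
mv(.6060,.0872,.03,204.7); mv(.6060,.0872,-.0165,204.7)
E
```

```text
from [ 0.4643  0.3592 -0.0217] -162.18 d -1.033 -6.047 -1.033 w -0.001 0.003 -1.376
from [ 0.4643  0.3592 -0.0217] -162.18 d -1.033 -6.047 -0.103 w -0.001 0.003 -1.376
```

Request:
drive_tool(rows=[{"dx":0,"dy":0,"dz":-0.5,"wx":0,"wy":0,"wz":0,"hand":30},{"dx":-0.1,"dy":-0.5,"dz":-1.03,"wx":0,"wy":0,"wz":-0.2,"hand":30},{"dx":-0.27,"dy":-1.4,"dz":-1.03,"wx":0,"wy":0,"wz":-0.4,"hand":30},{"dx":-0.43,"dy":-2.3,"dz":-1.03,"wx":0,"wy":0,"wz":-0.6,"hand":30},{"dx":-0.6,"dy":-3.2,"dz":-1.03,"wx":0,"wy":0,"wz":-0.8,"hand":30},{"dx":-0.76,"dy":-4.1,"dz":-1.03,"wx":0,"wy":0,"wz":-1.0,"hand":30},{"dx":-0.93,"dy":-5.0,"dz":-1.03,"wx":0,"wy":0,"wz":-1.2,"hand":30},{"dx":-1.03,"dy":-5.7,"dz":-1.03,"wx":0,"wy":0,"wz":-1.376,"hand":30},{"dx":-1.033,"dy":-6.047,"dz":-1.03,"wx":0,"wy":0,"wz":-1.376,"hand":30},{"dx":-1.033,"dy":-6.047,"dz":-0.7,"wx":0,"wy":0,"wz":-1.376,"hand":30},{"dx":-1.033,"dy":-6.047,"dz":-0.45,"wx":0,"wy":0,"wz":-1.376,"hand":30},{"dx":-1.033,"dy":-6.047,"dz":-0.3,"wx":0,"wy":0,"wz":-1.376,"hand":30},{"dx":-1.033,"dy":-6.047,"dz":-0.2,"wx":0,"wy":0,"wz":-1.376,"hand":30},{"dx":-1.033,"dy":-6.047,"dz":-0.13,"wx":0,"wy":0,"wz":-1.376,"hand":30}])

```text
clock: 12.1
eef_pos: [0.6055, 0.088, -0.0157]
tool_rot: [-0.215, 0.977, 0.0, -0.0]
ft_force: [0.8, 0.9, -0.5]
grip_width: 0.0362
grasp_force: 60.2
```

```bash
python3 snap.py H plate flap reader; python3 - <<'E'
from h import *
mv(.6060,.0872,-.0168,204.7)
im=cv2.imread('pics/H.png'); cv2.imwrite('pics/Hc.png',cv2.resize(im[60:420,100:460],(600,600)))
E
```

```text
plate 0.84 [277.6 262.1  76.7 106.5]
plate 0.31 [253.8 275.9 161.6 197.1]
reader 0.77 [252.6 279.4 166.5 199.7]
12.1 [ 0.60552469  0.08803548 -0.01568953] [-2.14560055e-01  9.76710771e-01  2.98501011e-05 -2.25631514e-04] [ 0.80380239  0.88681646 -0.50398164]
from [ 0.6062  0.0876 -0.0148] -155.27 d 0.008 -0.005 0.041 w -0.004 0.010 0.006
```

```bash
python3 - <<'E'
from fit import *
d=pickle.load(open('H.pkl','rb')); o=d['obs']; im=cv2.GaussianBlur(d['im'],(3,3),0); hsv=cv2.cvtColor(im,cv2.COLOR_RGB2HSV)
m=(hsv[...,1]<60)&(hsv[...,2]>100); reg=d['reader'][0]['region']; p=d['plate'][0]['region']
t=np.array([np.cos(np.radians(24.7)),np.sin(np.radians(24.7))]); n=np.array([-t[1],t[0]])
for v in range(150,300,8):
    for nm,M,z in (('read',reg,.004),('col',m,.004),('plate',p,.011)):
        u=np.where(M[v])[0]
        if len(u)>5:
            a,b=[atz('wrist',q,v,z,o)[:2] for q in (u[0]-.5,u[-1]+.5)]; print(v,nm,u[0],u[-1],'n',np.round([a@n,b@n],4),'s',np.round((a+b)@t/2-.657,4))
E
```

```text
182 read 213 335 n [-0.2064 -0.1448] s -0.1109
182 col 213 336 n [-0.2064 -0.1443] s -0.1109
190 read 214 335 n [-0.2061 -0.1446] s -0.1068
190 col 214 335 n [-0.2061 -0.1446] s -0.1068
198 read 214 334 n [-0.2064 -0.1448] s -0.1026
198 col 214 335 n [-0.2064 -0.1443] s -0.1026
206 read 214 334 n [-0.2066 -0.1446] s -0.0984
206 col 215 334 n [-0.2061 -0.1446] s -0.0984
214 read 215 333 n [-0.2064 -0.1449] s -0.0941
214 col 216 334 n [-0.2058 -0.1444] s -0.0941
214 plate 241 314 n [-0.192  -0.1556] s -0.0963
222 read 216 333 n [-0.2061 -0.1447] s -0.0897
222 col 216 333 n [-0.2061 -0.1447] s -0.0897
222 plate 239 316 n [-0.1931 -0.1545] s -0.0921
230 read 216 333 n [-0.2063 -0.1444] s -0.0853
230 col 217 333 n [-0.2058 -0.1444] s -0.0853
230 plate 241 315 n [-0.1923 -0.1548] s -0.0879
238 read 217 332 n [-0.2061 -0.1447] s -0.0808
238 col 217 333 n [-0.2061 -0.1442] s -0.0808
238 plate 241 315 n [-0.1924 -0.1547] s -0.0836
246 read 217 332 n [-0.2063 -0.1445] s -0.0762
246 col 218 332 n [-0.2058 -0.1445] s -0.0762
246 plate 242 314 n [-0.1921 -0.155 ] s -0.0793
254 col 243 312 n [-0.1926 -0.155 ] s -0.0715
254 plate 242 313 n [-0.1922 -0.1554] s -0.0748
262 col 244 312 n [-0.1922 -0.1548] s -0.0668
262 plate 243 312 n [-0.1918 -0.1557] s -0.0703
270 col 244 312 n [-0.1924 -0.1546] s -0.062
270 plate 244 312 n [-0.1915 -0.1556] s -0.0657
278 col 244 311 n [-0.1925 -0.155 ] s -0.0571
278 plate 243 312 n [-0.1921 -0.1554] s -0.0611
286 col 244 312 n [-0.1927 -0.1543] s -0.0521
286 plate 243 312 n [-0.1923 -0.1552] s -0.0563
294 col 242 314 n [-0.1939 -0.153 ] s -0.047
294 plate 242 313 n [-0.193  -0.1545] s -0.0515
```

View pics/Hc.png

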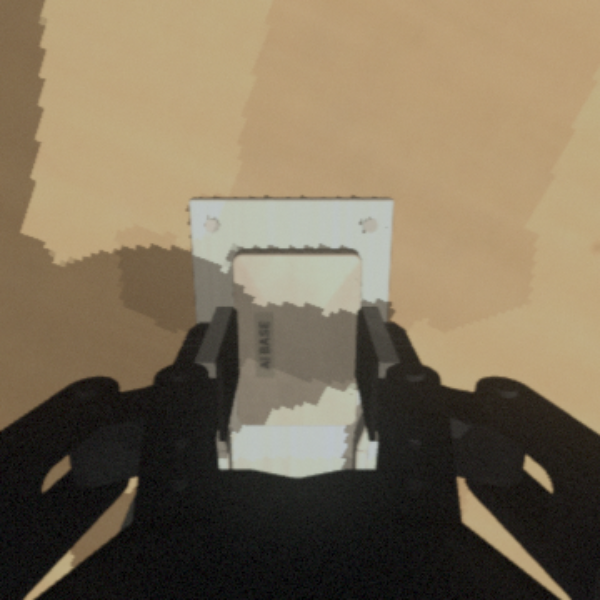

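The plate is held over the sill at crop (233–360, 250–430), with the sill edges at 190 and 393. It sits 1.7 mm to the left of the lane's middle. I'll correct that, lower and let go.

Request:
drive_tool(rows=[{"dx":0,"dy":-0.034,"dz":0.02,"wx":0,"wy":0,"wz":0,"hand":30},{"dx":0,"dy":-0.034,"dz":0.045,"wx":0,"wy":0,"wz":0,"hand":30},{"dx":0,"dy":-0.034,"dz":0.05,"wx":0,"wy":0,"wz":0,"hand":30},{"dx":0,"dy":-0.034,"dz":0.05,"wx":0,"wy":0,"wz":0,"hand":40},{"dx":0,"dy":-0.034,"dz":0.05,"wx":0,"wy":0,"wz":0,"hand":44},{"dx":0,"dy":-0.034,"dz":0.05,"wx":0,"wy":0,"wz":0,"hand":46},{"dx":0,"dy":-0.034,"dz":-0.1,"wx":0,"wy":0,"wz":0,"hand":46},{"dx":0,"dy":-0.034,"dz":-0.6,"wx":0,"wy":0,"wz":0,"hand":46},{"dx":0,"dy":-0.034,"dz":-1.4,"wx":0,"wy":0,"wz":0,"hand":60},{"dx":0,"dy":-0.034,"dz":-2.4,"wx":0,"wy":0,"wz":0,"hand":60},{"dx":0,"dy":-0.034,"dz":-2.8,"wx":0,"wy":0,"wz":0,"hand":60}])

```text
clock: 13.4
eef_pos: [0.6096, 0.0861, 0.1312]
tool_rot: [-0.214, 0.977, -0.0, 0.005]
ft_force: [1.0, -0.4, 1.0]
grip_width: 0.0599
grasp_force: 0.0
```

```bash
python3 snap.py I plate reader pusher; python3 - <<'E'
from fit import *
d=pickle.load(open('I.pkl','rb')); o=d['obs']
t=np.array([np.cos(np.radians(24.7)),np.sin(np.radians(24.7))]); n=np.array([-t[1],t[0]])
print('TCP s n',o['eef_pos'][:2]@t-.657,o['eef_pos'][:2]@n)
fitplate('I',0,(.606,.087),.004)
for v in range(150,330,12):
    for nm,M,z in (('read',d['reader'][0]['region'] if d['reader'] else np.zeros((420,560),bool),.004),('plate',d['plate'][0]['region'],.011)):
        u=np.where(M[v])[0]
        if len(u)>5:
            a,b=[atz('wrist',q,v,z,o)[:2] for q in (u[0]-.5,u[-1]+.5)]; print(v,nm,'n',np.round([a@n,b@n,(a+b)@n/2],4),'s',np.round((a+b)@t/2-.657,4))
E
```

```text
plate 0.96 [278.3 191.8  35.6  57.1]
reader 0.64 [277.8 248.2 139.7 202.3]
pusher 0.68 [134.2  47.7  89.1  95.4]
13.4 [0.60956525 0.08605032 0.13118158] [-2.13855240e-01  9.76854381e-01 -3.65818571e-04  4.61735313e-03] [ 0.97725333 -0.35714378  0.98410774]
TCP s n -0.06724738998703372 -0.176539831334035
I xy [0.6086 0.0854] yaw 23.7 1-IoU 0.034
150 read n [-0.2062 -0.1456 -0.1759] s -0.1095
162 read n [-0.2065 -0.1462 -0.1764] s -0.0978
174 read n [-0.2069 -0.1458 -0.1763] s -0.0858
174 plate n [-0.1954 -0.1583 -0.1768] s -0.0871
186 read n [-0.2062 -0.1444 -0.1753] s -0.0735
186 plate n [-0.1956 -0.158  -0.1768] s -0.0751
198 read n [-0.2066 -0.145  -0.1758] s -0.0609
198 plate n [-0.1958 -0.1578 -0.1768] s -0.0628
210 read n [-0.2069 -0.1446 -0.1758] s -0.0481
210 plate n [-0.196  -0.1576 -0.1768] s -0.0502
222 read n [-0.2062 -0.1453 -0.1757] s -0.0349
234 read n [-0.2066 -0.1449 -0.1757] s -0.0213
246 read n [-0.2059 -0.1445 -0.1752] s -0.0075
258 read n [-0.2368 -0.1157 -0.1762] s 0.0068
270 read n [-0.2409 -0.1138 -0.1773] s 0.0214
282 read n [-0.2417 -0.1129 -0.1773] s 0.0364
294 read n [-0.2471 -0.1087 -0.1779] s 0.0517
306 read n [-0.2527 -0.1031 -0.1779] s 0.0675
318 read n [-0.2549 -0.0975 -0.1762] s 0.0838
```

Plate placed: 1 mm off the lane middle, 1° off in yaw, centre at x = −67 mm. Now the pusher pose, by silhouette fit from pictures A, top and scene.

```bash
cat > pfit.py <<'E'
from fit import *
PARTS=[(-.030,.036,.036,0,.007),(-.018,.018,.018,0,.074),(0,.118,.012,.012,.024),(.114,.120,.032,0,.022)]
def pmask(name,obs,x,y,yaw,shape,z0=0.):
    c,s=np.cos(yaw),np.sin(yaw); m=np.zeros(shape,np.uint8)
    for x0,x1,w,za,zb in PARTS:
        pts=[(x+c*a-s*b,y+s*a+c*b,z+z0) for a in(x0,x1) for b in(-w/2,w/2) for z in(za,zb)]
        cv2.fillConvexPoly(m,np.round((hull(name,obs,pts)*4+1.5)*16).astype(np.int32),1,shift=4)
    return m>0
def fitpusher(name,obs,reg,g,lab='',rows=None):
    big=cv2.resize(reg.astype(np.uint8)*255,None,fx=4,fy=4,interpolation=cv2.INTER_LINEAR)>127
    def cost(v):
        m=pmask(name,obs,v[0]/100,v[1]/100,v[2],big.shape); return 1-(m&big).sum()/(m|big).sum()
    v0=[g[0]*100,g[1]*100,np.radians(g[2])]
    S=[v0]+[[v0[j]+(j==i)*(.8,.8,.12)[i] for j in range(3)] for i in range(3)]
    r=minimize(cost,v0,method='Nelder-Mead',options=dict(initial_simplex=S)); print(lab or name,np.round(r.x[:2]/100,4),round(np.degrees(r.x[2]),2),'1-IoU',round(r.fun,3)); return r.x
E
python3 - <<'E'
from pfit import *
d=pickle.load(open('A.pkl','rb')); fitpusher('wrist',d['obs'],d['pusher'][0]['region'],(.47,-.088,-2),'A')
d=pickle.load(open('I.pkl','rb')); fitpusher('wrist',d['obs'],d['pusher'][0]['region'],(.47,-.088,-2),'I')
for n in ('top','scene'):
    bot.camera(n)
    for r in bot.outline_of(n,'pusher'):
        u=proj(n,[.51,-.09,.02])
        if abs(r['extent'][0]-u[0])+abs(r['extent'][1]-u[1])<40: fitpusher(n,None,r['region'],(.47,-.088,-2))
E
```

```text
A [ 0.4598 -0.0783] -5.67 1-IoU 0.071
I [ 0.4615 -0.0813] -5.01 1-IoU 0.119
scene [ 0.4601 -0.0791] -6.42 1-IoU 0.116
```

```bash
python3 - <<'E'
from h import *
mv(.460,-.0785,.10,174.4); mv(.460,-.0785,.004,174.4); print(bot.get_obs()['joint_pos'])
E
```

```text
from [0.6054 0.0854 0.123 ] -155.3 d 4.010 -1.764 0.471 w 0.000 -0.039 6.059
from [0.6054 0.0854 0.123 ] -155.3 d 4.004 -1.766 2.391 w 0.000 -0.039 6.059
[ 1.40231677e-01  5.09960170e-01  1.72944420e-01  1.23716872e+00
 -7.36078591e-05 -2.90804767e-01]
```

Request:
drive_tool(rows=[{"dx":0.9,"dy":-0.4,"dz":0,"wx":0,"wy":0,"wz":1.2,"hand":60},{"dx":1.8,"dy":-0.8,"dz":0,"wx":0,"wy":0,"wz":2.4,"hand":60},{"dx":2.7,"dy":-1.2,"dz":0.2,"wx":0,"wy":0,"wz":4,"hand":60},{"dx":3.5,"dy":-1.6,"dz":0.3,"wx":0,"wy":0,"wz":5.2,"hand":60},{"dx":4.01,"dy":-1.765,"dz":0.4,"wx":0,"wy":0,"wz":6.06,"hand":60},{"dx":4.01,"dy":-1.765,"dz":0.5,"wx":0,"wy":0,"wz":6.06,"hand":60},{"dx":4.01,"dy":-1.765,"dz":0.5,"wx":0,"wy":0,"wz":6.06,"hand":60},{"dx":4.01,"dy":-1.765,"dz":0.5,"wx":0,"wy":0,"wz":6.06,"hand":60}])

```text
clock: 14.6
eef_pos: [0.462, -0.0779, 0.0995]
tool_rot: [0.048, 0.999, 0.0, 0.0]
ft_force: [-0.5, 0.7, -0.4]
grip_width: 0.06
grasp_force: 0.0
```

```bash
python3 snap.py J pusher; python3 - <<'E'
from pfit import *
d=pickle.load(open('J.pkl','rb')); o=d['obs']
r=d['pusher'][0]; reg=r['region']
# grip top edge centre: dark region columns at image rows
fitpusher('wrist',o,reg,(.46,-.0785,-5.6),'J')
pred=pmask('wrist',o,.46,-.0785,np.radians(-5.6),(1680,2240))
for v in range(60,330,20):
    a=np.where(reg[v])[0]; b=np.where(pred[v*4])[0]/4
    if len(a) or len(b): print(v,(a[[0,-1]] if len(a) else None),(b[[0,-1]] if len(b) else None))
mv(.460,-.0785,.004,174.4)
E
```

```text
pusher 0.84 [510.1  50.2  99.3  70.9]
pusher 0.6 [276.4 245.3  40.9 160.2]
pusher 0.22 [488.1 346.9 142.3 144.2]
14.6 [ 0.46200333 -0.07785701  0.09951482] [4.82596610e-02 9.98834808e-01 1.61637115e-04 6.60948075e-05] [-0.53638978  0.66028641 -0.42134385]
J [ 0.46   -0.0785] -5.6 1-IoU 1.0
60 [462 499] None
80 [468 489] None
180 None [257.75 298.25]
200 None [258.   297.75]
220 None [258.5 297.5]
240 None [264.75 290.75]
260 None [271.25 284.5 ]
280 None [271.25 284.25]
300 None [271.25 284.25]
320 None [261.25 294.25]
from [ 0.4624 -0.0776  0.0998] 174.5 d 0.048 -0.022 1.916 w 0.002 0.009 0.020
```

The close view agrees with the fit (columns 256–297 seen, 258–298 predicted). Descend and grasp.

Request:
drive_tool(rows=[{"dx":0.04,"dy":-0.02,"dz":0.5,"wx":0,"wy":0,"wz":0,"hand":50},{"dx":0.04,"dy":-0.02,"dz":1.0,"wx":0,"wy":0,"wz":0,"hand":50},{"dx":0.04,"dy":-0.02,"dz":1.4,"wx":0,"wy":0,"wz":0,"hand":50},{"dx":0.04,"dy":-0.02,"dz":1.7,"wx":0,"wy":0,"wz":0,"hand":40},{"dx":0.04,"dy":-0.02,"dz":1.9,"wx":0,"wy":0,"wz":0,"hand":30},{"dx":0.04,"dy":-0.02,"dz":1.92,"wx":0,"wy":0,"wz":0,"hand":25},{"dx":0.04,"dy":-0.02,"dz":1.92,"wx":0,"wy":0,"wz":0,"hand":10},{"dx":0.04,"dy":-0.02,"dz":1.92,"wx":0,"wy":0,"wz":0,"hand":10},{"dx":0.04,"dy":-0.02,"dz":1.92,"wx":0,"wy":0,"wz":0,"hand":10},{"dx":0.04,"dy":-0.02,"dz":1.92,"wx":0,"wy":0,"wz":0,"hand":10}])

```text
clock: 15.7
eef_pos: [0.4598, -0.0792, 0.0044]
tool_rot: [0.049, 0.999, -0.0, 0.001]
ft_force: [0.5, -0.5, -0.9]
grip_width: 0.0173
grasp_force: 59.5
```

```bash
python3 snap.py K pusher; python3 - <<'E'
from h import *
t=np.array([np.cos(np.radians(24.7)),np.sin(np.radians(24.7))]); n=np.array([-t[1],t[0]])
# hover with grip at reader x=-260, n=-.1765
p=t*(.657-.260)+n*(-.1765); print(p); mv(p[0],p[1],.05,204.7)
p=t*(.657-.260)+n*(-.1765); mv(p[0],p[1],.0115,204.7); o=bot.get_obs(); print(o['ft_force'])
E
```

```text
pusher 0.58 [279.  270.2  58.6 148.8]
15.7 [ 0.4597738  -0.07921847  0.0043648 ] [ 4.88837604e-02  9.98804229e-01 -6.12855002e-05  6.98042380e-04] [ 0.48432584 -0.49070137 -0.88981258]
[0.43443129 0.00554153]
from [ 0.4595 -0.0792  0.0042] 174.39 d 0.665 1.638 -0.917 w -0.003 0.010 -6.062
from [ 0.4595 -0.0792  0.0042] 174.39 d 0.665 1.638 -0.147 w -0.003 0.010 -6.062
[-0.27696717  0.11453251 -1.65273778]
```

```bash
cat >> h.py <<'E'
T=np.array([np.cos(np.radians(24.7)),np.sin(np.radians(24.7))]); N=np.array([-T[1],T[0]])
def rd(gx,n=-.1757): return T*(.657+gx)+N*n
def state():
    o=bot.get_obs(); p=o['eef_pos']; m=R.from_quat(o['tool_rot']).as_matrix()
    print('clk',round(o['clock'],2),'grip x %.4f n %.4f z %.4f'%(p[:2]@T-.657,p[:2]@N,p[2]),'yaw %.2f'%np.degrees(np.arctan2(m[1,0],m[0,0])),'F t %.2f n %.2f z %.2f'%(o['ft_force'][:2]@T,o['ft_force'][:2]@N,o['ft_force'][2]),'tilt',np.round(m[2,:2],4))
E
python3 - <<'E'
from h import *
p=rd(-.245); mv(*p,.045,204.7); mv(*p,.0117,204.7)
E
```

```text
from [ 0.4595 -0.0792  0.0042] 174.39 d 0.414 1.803 -0.817 w -0.003 0.010 -6.062
from [ 0.4595 -0.0792  0.0042] 174.39 d 0.414 1.803 -0.151 w -0.003 0.010 -6.062
```

Request:
drive_tool(rows=[{"dx":0,"dy":0,"dz":-0.4,"wx":0,"wy":0,"wz":0,"hand":10},{"dx":0,"dy":0.3,"dz":-0.82,"wx":0,"wy":0,"wz":-1,"hand":10},{"dx":0.1,"dy":0.7,"dz":-0.82,"wx":0,"wy":0,"wz":-2.2,"hand":10},{"dx":0.2,"dy":1.1,"dz":-0.82,"wx":0,"wy":0,"wz":-3.5,"hand":10},{"dx":0.3,"dy":1.5,"dz":-0.82,"wx":0,"wy":0,"wz":-4.8,"hand":10},{"dx":0.414,"dy":1.803,"dz":-0.82,"wx":0,"wy":0,"wz":-6.06,"hand":10},{"dx":0.414,"dy":1.803,"dz":-0.6,"wx":0,"wy":0,"wz":-6.06,"hand":10},{"dx":0.414,"dy":1.803,"dz":-0.35,"wx":0,"wy":0,"wz":-6.06,"hand":10},{"dx":0.414,"dy":1.803,"dz":-0.15,"wx":0,"wy":0,"wz":-6.06,"hand":10},{"dx":0.414,"dy":1.803,"dz":-0.15,"wx":0,"wy":0,"wz":-6.06,"hand":10},{"dx":0.414,"dy":1.803,"dz":-0.15,"wx":0,"wy":0,"wz":-6.06,"hand":10}])

```text
clock: 16.9
eef_pos: [0.4473, 0.0121, 0.0109]
tool_rot: [-0.213, 0.977, 0.0, -0.0]
ft_force: [0.5, -0.0, -1.6]
grip_width: 0.0173
grasp_force: 59.6
```

```bash
python3 snap.py L pusher plate reader; python3 - <<'E'
from h import *
state(); mv(*rd(-.222),.0117,204.7)
d=pickle.load(open('L.pkl','rb'))
for n in ('top','scene'):
    bot.camera(n)
    for r in bot.outline_of(n,'plate')+bot.look_for(n,'pusher'): print(n,round(r['score'],2),np.round(r['extent'],1))
    print('plate pred',proj(n,[*rd(-.067,-.1767),.0075]), 'push plate pred',proj(n,[*rd(-.125),.02]))
E
```

```text
pusher 0.59 [278.3 270.8  61.2 150.8]
pusher 0.57 [499.8 168.8 115.9  67.4]
16.9 [0.44725961 0.01214272 0.01094141] [-2.13215901e-01  9.77005033e-01  5.75683221e-06 -3.80999249e-04] [ 0.50005262 -0.02900504 -1.64759823]
clk 17.1 grip x -0.2447 n -0.1760 z 0.0118 yaw -155.34 F t -0.64 n 0.22 z -1.34 tilt [-0.0013 -0.0006]
from [0.4481 0.0124 0.0118] -155.34 d -0.454 0.006 0.002 w -0.007 0.015 -0.007
top 0.86 [293.8 196.2  21.7  21.6]
top 0.75 [186.2 293.5  27.6  16.6]
top 0.38 [306.9 227.2  25.9  31.7]
top 0.85 [268.5 293.7  54.8  31. ]
plate pred [290.86256938 195.40960215] push plate pred [300.15215767 213.83912214]
scene 0.68 [257.  325.6  28.   19.2]
scene 0.97 [324.8 282.1  30.2  43.1]
scene 0.95 [313.5 229.1  53.7  20.7]
plate pred [270.8336322  221.26782419] push plate pred [289.57885701 222.72631984]
```

Request:
drive_tool(rows=[{"dx":-0.08,"dy":0,"dz":0,"wx":0,"wy":0,"wz":0,"hand":10},{"dx":-0.16,"dy":0,"dz":0,"wx":0,"wy":0,"wz":0,"hand":10},{"dx":-0.24,"dy":0,"dz":0,"wx":0,"wy":0,"wz":0,"hand":10},{"dx":-0.32,"dy":0,"dz":0,"wx":0,"wy":0,"wz":0,"hand":10},{"dx":-0.4,"dy":0,"dz":0,"wx":0,"wy":0,"wz":0,"hand":10},{"dx":-0.48,"dy":0,"dz":0,"wx":0,"wy":0,"wz":0,"hand":10},{"dx":-0.56,"dy":0,"dz":0,"wx":0,"wy":0,"wz":0,"hand":10},{"dx":-0.64,"dy":0,"dz":0,"wx":0,"wy":0,"wz":0,"hand":10},{"dx":-0.72,"dy":0,"dz":0,"wx":0,"wy":0,"wz":0,"hand":10},{"dx":-0.8,"dy":0,"dz":0,"wx":0,"wy":0,"wz":0,"hand":10},{"dx":-0.88,"dy":0,"dz":0,"wx":0,"wy":0,"wz":0,"hand":10},{"dx":-0.96,"dy":0,"dz":0,"wx":0,"wy":0,"wz":0,"hand":10},{"dx":-1.04,"dy":0,"dz":0,"wx":0,"wy":0,"wz":0,"hand":10}])

```text
clock: 18.7
eef_pos: [0.4951, 0.0345, 0.0113]
tool_rot: [-0.214, 0.977, -0.0, 0.0]
ft_force: [-0.3, 0.3, -1.1]
grip_width: 0.0175
grasp_force: 59.6
```

```bash
python3 - <<'E'
from h import *
state()
bot.camera('top')
for r in bot.outline_of('top','plate'):print(round(r['score'],2),np.round(r['extent'],1))
print(proj('top',[*rd(-.192+.149,-.1767),.0075]))
state()
E
```

```text
clk 18.7 grip x -0.1928 n -0.1756 z 0.0113 yaw -155.30 F t -0.15 n 0.37 z -1.12 tilt [-0.0002 -0.0001]
0.68 [185.7 292.8  23.7  17.1]
0.51 [288.5 186.7  25.4  19. ]
[287.02154966 187.62138142]
clk 18.8 grip x -0.1923 n -0.1757 z 0.0114 yaw -155.29 F t -0.08 n 0.24 z -1.03 tilt [-0.0012 -0.0003]
```

Request:
drive_tool(rows=[{"dx":-0.08,"dy":0,"dz":0,"wx":0,"wy":0,"wz":0,"hand":10},{"dx":-0.16,"dy":0,"dz":0,"wx":0,"wy":0,"wz":0,"hand":10},{"dx":-0.24,"dy":0,"dz":0,"wx":0,"wy":0,"wz":0,"hand":10},{"dx":-0.32,"dy":0,"dz":0,"wx":0,"wy":0,"wz":0,"hand":10},{"dx":-0.4,"dy":0,"dz":0,"wx":0,"wy":0,"wz":0,"hand":10},{"dx":-0.48,"dy":0,"dz":0,"wx":0,"wy":0,"wz":0,"hand":10},{"dx":-0.56,"dy":0,"dz":0,"wx":0,"wy":0,"wz":0,"hand":10},{"dx":-0.64,"dy":0,"dz":0,"wx":0,"wy":0,"wz":0,"hand":10},{"dx":-0.72,"dy":0,"dz":0,"wx":0,"wy":0,"wz":0,"hand":10},{"dx":-0.8,"dy":0,"dz":0,"wx":0,"wy":0,"wz":0,"hand":10},{"dx":-0.88,"dy":0,"dz":0,"wx":0,"wy":0,"wz":0,"hand":10},{"dx":-0.96,"dy":0,"dz":0,"wx":0,"wy":0,"wz":0,"hand":10},{"dx":-1.04,"dy":0,"dz":0,"wx":0,"wy":0,"wz":0,"hand":10},{"dx":-1.12,"dy":0,"dz":0,"wx":0,"wy":0,"wz":0,"hand":10}])

```text
clock: 20.2
eef_pos: [0.5459, 0.0579, 0.0113]
tool_rot: [-0.214, 0.977, 0.0, 0.0]
ft_force: [-2.9, -0.5, -2.4]
grip_width: 0.0173
grasp_force: 59.5
```

```bash
python3 - <<'E'
from h import *
state()
bot.camera('scene')
for r in bot.look_for('scene','plate')+bot.look_for('scene','pusher'):print(round(r['score'],2),np.round(r['extent'],1))
state()
E
```

```text
clk 20.2 grip x -0.1368 n -0.1755 z 0.0113 yaw -155.30 F t -2.82 n 0.72 z -2.37 tilt [-0.0002  0.0001]
0.74 [259.  325.2  28.8  21.4]
0.4 [250.5 217.2   6.2   8.4]
0.83 [277.7 221.1  48.8  20.9]
0.8 [324.1 282.5  32.3  43.3]
clk 20.35 grip x -0.1360 n -0.1757 z 0.0116 yaw -155.29 F t -1.19 n 0.29 z -2.08 tilt [-0.002  -0.0004]
```

Request:
drive_tool(rows=[{"dx":-0.08,"dy":0,"dz":0,"wx":0,"wy":0,"wz":0,"hand":10},{"dx":-0.16,"dy":0,"dz":0,"wx":0,"wy":0,"wz":0,"hand":10},{"dx":-0.24,"dy":0,"dz":0,"wx":0,"wy":0,"wz":0,"hand":10},{"dx":-0.32,"dy":0,"dz":0,"wx":0,"wy":0,"wz":0,"hand":10},{"dx":-0.4,"dy":0,"dz":0,"wx":0,"wy":0,"wz":0,"hand":10},{"dx":-0.48,"dy":0,"dz":0,"wx":0,"wy":0,"wz":0,"hand":10},{"dx":-0.56,"dy":0,"dz":0,"wx":0,"wy":0,"wz":0,"hand":10},{"dx":-0.64,"dy":0,"dz":0,"wx":0,"wy":0,"wz":0,"hand":10},{"dx":-0.72,"dy":0,"dz":0,"wx":0,"wy":0,"wz":0,"hand":10},{"dx":-0.8,"dy":0,"dz":0,"wx":0,"wy":0,"wz":0,"hand":10},{"dx":-0.86,"dy":0,"dz":0,"wx":0,"wy":0,"wz":0,"hand":10},{"dx":-0.92,"dy":0,"dz":0,"wx":0,"wy":0,"wz":0,"hand":10}])

```text
clock: 21.55
eef_pos: [0.5881, 0.0774, 0.0113]
tool_rot: [-0.214, 0.977, 0.0, 0.001]
ft_force: [-3.5, -0.9, -2.5]
grip_width: 0.0178
grasp_force: 59.4
```

```bash
python3 -c "
from h import *
state()"
```

```text
clk 21.55 grip x -0.0904 n -0.1754 z 0.0113 yaw -155.29 F t -3.60 n 0.67 z -2.50 tilt [-0.0011  0.0001]
```

Request:
drive_tool(rows=[{"dx":-0.02,"dy":0,"dz":0,"wx":0,"wy":0,"wz":0,"hand":10},{"dx":-0.04,"dy":0,"dz":0,"wx":0,"wy":0,"wz":0,"hand":10},{"dx":-0.06,"dy":0,"dz":0,"wx":0,"wy":0,"wz":0,"hand":10}])

```text
clock: 21.85
eef_pos: [0.5904, 0.0784, 0.0114]
tool_rot: [-0.214, 0.977, 0.0, 0.0]
ft_force: [-1.9, -0.5, -3.9]
grip_width: 0.0173
grasp_force: 59.4
```

Request:
drive_tool(rows=[{"dx":-0.02,"dy":0,"dz":0,"wx":0,"wy":0,"wz":0,"hand":10},{"dx":-0.04,"dy":0,"dz":0,"wx":0,"wy":0,"wz":0,"hand":10}])

```text
clock: 22.05
eef_pos: [0.5926, 0.0794, 0.0115]
tool_rot: [-0.214, 0.977, 0.0, 0.001]
ft_force: [-0.7, 0.4, -4.4]
grip_width: 0.017
grasp_force: 59.2
```

Request:
drive_tool(rows=[{"dx":-0.02,"dy":0,"dz":0,"wx":0,"wy":0,"wz":0,"hand":10},{"dx":-0.04,"dy":0,"dz":0,"wx":0,"wy":0,"wz":0,"hand":10}])

```text
clock: 22.25
eef_pos: [0.5944, 0.0802, 0.0115]
tool_rot: [-0.214, 0.977, 0.0, 0.001]
ft_force: [-0.6, -0.0, -3.0]
grip_width: 0.0175
grasp_force: 59.2
```

Request:
drive_tool(rows=[{"dx":-0.02,"dy":0,"dz":0,"wx":0,"wy":0,"wz":0,"hand":10},{"dx":-0.04,"dy":0,"dz":0,"wx":0,"wy":0,"wz":0,"hand":10}])

```text
clock: 22.45
eef_pos: [0.5959, 0.0809, 0.0115]
tool_rot: [-0.214, 0.977, 0.0, 0.0]
ft_force: [-0.8, 0.3, -3.4]
grip_width: 0.0173
grasp_force: 59.2
```

Request:
drive_tool(rows=[{"dx":-0.02,"dy":0,"dz":0,"wx":0,"wy":0,"wz":0,"hand":10},{"dx":-0.03,"dy":0,"dz":0,"wx":0,"wy":0,"wz":0,"hand":10}])

```text
clock: 22.65
eef_pos: [0.5972, 0.0814, 0.0114]
tool_rot: [-0.214, 0.977, 0.0, 0.0]
ft_force: [-0.3, 0.9, -4.3]
grip_width: 0.0174
grasp_force: 59.2
```

Request:
drive_tool(rows=[{"dx":-0.02,"dy":0,"dz":0,"wx":0,"wy":0,"wz":0,"hand":10},{"dx":-0.04,"dy":0,"dz":0,"wx":0,"wy":0,"wz":0,"hand":10}])

```text
clock: 22.85
eef_pos: [0.5989, 0.0823, 0.0113]
tool_rot: [-0.214, 0.977, 0.0, 0.0]
ft_force: [-0.2, 1.2, -3.9]
grip_width: 0.0172
grasp_force: 59.2
```

Request:
drive_tool(rows=[{"dx":-0.02,"dy":0,"dz":0,"wx":0,"wy":0,"wz":0,"hand":10},{"dx":-0.04,"dy":0,"dz":0,"wx":0,"wy":0,"wz":0,"hand":10}])

```text
clock: 23.05
eef_pos: [0.6007, 0.0831, 0.0114]
tool_rot: [-0.214, 0.977, -0.0, 0.0]
ft_force: [-1.7, 0.0, -1.5]
grip_width: 0.0172
grasp_force: 59.2
```

Request:
drive_tool(rows=[{"dx":-0.02,"dy":0,"dz":0,"wx":0,"wy":0,"wz":0,"hand":10},{"dx":-0.04,"dy":0,"dz":0,"wx":0,"wy":0,"wz":0,"hand":10}])

```text
clock: 23.25
eef_pos: [0.6008, 0.0832, 0.0111]
tool_rot: [-0.214, 0.977, -0.0, -0.002]
ft_force: [-5.9, -2.5, -1.0]
grip_width: 0.0174
grasp_force: 59.4
```

Request:
drive_tool(rows=[{"dx":-0.02,"dy":0,"dz":0,"wx":0,"wy":0,"wz":0,"hand":10},{"dx":-0.03,"dy":0,"dz":0,"wx":0,"wy":0,"wz":0,"hand":10}])

```text
clock: 23.45
eef_pos: [0.6015, 0.0835, 0.0108]
tool_rot: [-0.214, 0.977, -0.0, -0.002]
ft_force: [-5.9, -2.0, -0.6]
grip_width: 0.0168
grasp_force: 59.4
```

Stop found: about 6.4 N at grip x ≈ −76 mm. I'll press a little further and hold.

Request:
drive_tool(rows=[{"dx":-0.01,"dy":0,"dz":0,"wx":0,"wy":0,"wz":0,"hand":10},{"dx":-0.02,"dy":0,"dz":0,"wx":0,"wy":0,"wz":0,"hand":10},{"dx":-0.03,"dy":0,"dz":0,"wx":0,"wy":0,"wz":0,"hand":10},{"dx":-0.03,"dy":0,"dz":0,"wx":0,"wy":0,"wz":0,"hand":10}])

```text
clock: 23.85
eef_pos: [0.6022, 0.0839, 0.0107]
tool_rot: [-0.214, 0.977, -0.0, -0.003]
ft_force: [-7.4, -2.1, -0.5]
grip_width: 0.0177
grasp_force: 59.4
```

Request:
drive_tool(rows=[{"dx":-0.01,"dy":0,"dz":0,"wx":0,"wy":0,"wz":0,"hand":10},{"dx":-0.015,"dy":0,"dz":0,"wx":0,"wy":0,"wz":0,"hand":10},{"dx":-0.015,"dy":0,"dz":0,"wx":0,"wy":0,"wz":0,"hand":10},{"dx":-0.015,"dy":0,"dz":0,"wx":0,"wy":0,"wz":0,"hand":10}])

```text
clock: 24.25
eef_pos: [0.6026, 0.084, 0.0107]
tool_rot: [-0.214, 0.977, -0.001, -0.003]
ft_force: [-8.4, -3.4, -0.3]
grip_width: 0.0174
grasp_force: 59.5
```

```bash
python3 - <<'E'
from h import *
state(); bot.camera('top'); state(); bot.camera('top'); state()
mv(*rd(-.25),.0117,204.7)
E
```

```text
clk 24.25 grip x -0.0744 n -0.1755 z 0.0107 yaw -155.34 F t -9.06 n 0.42 z -0.27 tilt [0.0063 0.0003]
clk 24.3 grip x -0.0744 n -0.1754 z 0.0107 yaw -155.34 F t -7.96 n 1.56 z -0.00 tilt [0.0064 0.0003]
clk 24.35 grip x -0.0744 n -0.1755 z 0.0107 yaw -155.34 F t -7.71 n 0.53 z -0.67 tilt [0.0063 0.0003]
from [0.6026 0.084  0.0107] -155.34 d 3.512 -0.007 0.002 w 0.003 -0.072 -0.008
```

Request:
drive_tool(rows=[{"dx":-0.01,"dy":0,"dz":0,"wx":0,"wy":0,"wz":0,"hand":10},{"dx":-0.02,"dy":0,"dz":0,"wx":0,"wy":0,"wz":0,"hand":10},{"dx":-0.02,"dy":0,"dz":0,"wx":0,"wy":0,"wz":0,"hand":10},{"dx":-0.02,"dy":0,"dz":0,"wx":0,"wy":0,"wz":0,"hand":10}])

```text
clock: 24.75
eef_pos: [0.6032, 0.0843, 0.0106]
tool_rot: [-0.213, 0.977, -0.001, -0.003]
ft_force: [-8.9, -3.1, 0.6]
grip_width: 0.0174
grasp_force: 59.6
```

```bash
python3 - <<'E'
from h import *
state(); bot.camera('top'); state()
E
```

```text
clk 24.75 grip x -0.0738 n -0.1755 z 0.0106 yaw -155.35 F t -9.34 n 0.91 z 0.57 tilt [0.007  0.0003]
clk 24.8 grip x -0.0738 n -0.1755 z 0.0106 yaw -155.35 F t -9.64 n 0.61 z 0.29 tilt [0.007  0.0003]
```

Pressed at about 9 N. Now I'll draw back.

Request:
drive_tool(rows=[{"dx":0.03,"dy":0,"dz":0,"wx":0,"wy":0,"wz":0,"hand":10},{"dx":0.08,"dy":0,"dz":0,"wx":0,"wy":0,"wz":0,"hand":10},{"dx":0.16,"dy":0,"dz":0,"wx":0,"wy":0,"wz":0,"hand":10},{"dx":0.3,"dy":0,"dz":0,"wx":0,"wy":0,"wz":0,"hand":10},{"dx":0.5,"dy":0,"dz":0,"wx":0,"wy":0,"wz":0,"hand":10},{"dx":0.7,"dy":0,"dz":0,"wx":0,"wy":0,"wz":0,"hand":10},{"dx":0.9,"dy":0,"dz":0,"wx":0,"wy":0,"wz":0,"hand":10},{"dx":1.1,"dy":0,"dz":0,"wx":0,"wy":0,"wz":0,"hand":10},{"dx":1.3,"dy":0,"dz":0,"wx":0,"wy":0,"wz":0,"hand":10},{"dx":1.5,"dy":0,"dz":0,"wx":0,"wy":0,"wz":0,"hand":10},{"dx":1.7,"dy":0,"dz":0,"wx":0,"wy":0,"wz":0,"hand":10},{"dx":1.9,"dy":0,"dz":0,"wx":0,"wy":0,"wz":0,"hand":10},{"dx":2.1,"dy":0,"dz":0,"wx":0,"wy":0,"wz":0,"hand":10},{"dx":2.4,"dy":0,"dz":0,"wx":0,"wy":0,"wz":0,"hand":10},{"dx":2.7,"dy":0,"dz":0,"wx":0,"wy":0,"wz":0,"hand":10},{"dx":3.0,"dy":0,"dz":0,"wx":0,"wy":0,"wz":0,"hand":10},{"dx":3.3,"dy":0,"dz":0,"wx":0,"wy":0,"wz":0,"hand":10},{"dx":3.6,"dy":0,"dz":0,"wx":0,"wy":0,"wz":0,"hand":10},{"dx":3.8,"dy":0,"dz":0,"wx":0,"wy":0,"wz":0,"hand":10},{"dx":3.8,"dy":0,"dz":0,"wx":0,"wy":0,"wz":0,"hand":10}])

```text
clock: 26.8
eef_pos: [0.4325, 0.006, 0.0112]
tool_rot: [-0.213, 0.977, 0.0, -0.0]
ft_force: [-0.8, 0.1, -0.7]
grip_width: 0.0172
grasp_force: 59.5
```

```bash
python3 - <<'E'
from h import *
state()
for n in ('top','scene'):
    im=bot.camera(n); cv2.imwrite(f'pics/{n}9.png',im[...,::-1])
    for t in ('flap','plate','pusher'):
        for r in bot.look_for(n,t): print(n,t,round(r['score'],2),np.round(r['extent'],1))
state(); mv(.46,-.03,.04,190); mv(.46,-.03,.0044,190)
E
```

```text
clk 26.8 grip x -0.2615 n -0.1753 z 0.0112 yaw -155.35 F t -0.66 n 0.38 z -0.71 tilt [0.0009 0.0004]
top flap 0.69 [270.6 160.4  70.5 108.7]
top flap 0.62 [280.8 175.   10.2   2.8]
top plate 0.52 [185.9 295.1  24.   15.3]
top pusher 0.67 [267.9 294.5  55.1  30.2]
top pusher 0.6 [307.8 233.1  21.4  32.4]
scene plate 0.65 [256.4 326.1  31.   19.3]
scene pusher 0.89 [322.7 282.8  32.   41.9]
clk 27.2 grip x -0.2594 n -0.1756 z 0.0113 yaw -155.28 F t 0.41 n -0.61 z -1.59 tilt [-0.0005 -0.0002]
from [0.4346 0.0066 0.0113] -155.28 d -0.155 -0.878 -0.574 w -0.001 0.007 2.944
from [0.4346 0.0066 0.0113] -155.28 d -0.155 -0.878 0.138 w -0.001 0.007 2.944
```

Request:
drive_tool(rows=[{"dx":0.2,"dy":0,"dz":0,"wx":0,"wy":0,"wz":0,"hand":10},{"dx":0.4,"dy":0,"dz":0,"wx":0,"wy":0,"wz":0,"hand":10},{"dx":0.4,"dy":0,"dz":0.06,"wx":0,"wy":0,"wz":0,"hand":10},{"dx":0.4,"dy":0,"dz":0.11,"wx":0,"wy":0,"wz":0,"hand":10},{"dx":0.4,"dy":0,"dz":0.14,"wx":0,"wy":0,"wz":0,"hand":10},{"dx":0.4,"dy":0,"dz":0.145,"wx":0,"wy":0,"wz":0,"hand":10},{"dx":0.4,"dy":0,"dz":0.145,"wx":0,"wy":0,"wz":0,"hand":10}])

```text
clock: 27.9
eef_pos: [0.4162, -0.0019, 0.004]
tool_rot: [-0.214, 0.977, -0.0, 0.0]
ft_force: [0.2, -0.7, -1.1]
grip_width: 0.0174
grasp_force: 59.5
```

Standing at its original grasp height, with no extra force. Release and retreat upward.

Request:
drive_tool(rows=[{"dx":0,"dy":0,"dz":0,"wx":0,"wy":0,"wz":0,"hand":22},{"dx":0,"dy":0,"dz":0,"wx":0,"wy":0,"wz":0,"hand":30},{"dx":0,"dy":0,"dz":0,"wx":0,"wy":0,"wz":0,"hand":44},{"dx":0,"dy":0,"dz":0,"wx":0,"wy":0,"wz":0,"hand":50},{"dx":0,"dy":0,"dz":-0.4,"wx":0,"wy":0,"wz":0,"hand":50},{"dx":0,"dy":0,"dz":-1.2,"wx":0,"wy":0,"wz":0,"hand":50},{"dx":0,"dy":0,"dz":-2.2,"wx":0,"wy":0,"wz":0,"hand":50},{"dx":0,"dy":0,"dz":-3,"wx":0,"wy":0,"wz":0,"hand":50},{"dx":0,"dy":0,"dz":-3,"wx":0,"wy":0,"wz":0,"hand":50},{"dx":0,"dy":0,"dz":-3,"wx":0,"wy":0,"wz":0,"hand":50}])

```text
clock: 28.9
eef_pos: [0.4167, -0.0019, 0.155]
tool_rot: [-0.214, 0.977, -0.0, 0.002]
ft_force: [-0.4, 0.0, 0.1]
grip_width: 0.0499
grasp_force: 0.0
```

```bash
python3 snap.py Z pusher flap; python3 - <<'E'
from pfit import *
for n in ('top','scene'):
    im=bot.camera(n); cv2.imwrite(f'pics/{n}10.png',im[...,::-1])
    u=proj(n,[.46,.02,.02])
    for r in bot.outline_of(n,'pusher'):
        print(n,round(r['score'],2),np.round(r['extent'],1))
        if abs(r['extent'][0]-u[0])+abs(r['extent'][1]-u[1])<40: fitpusher(n,None,r['region'],(.416,-.002,24.7))
a=cv2.imread('pics/scene10.png')[140:330,150:400]
cv2.imwrite('pics/fin.png',cv2.resize(a,(750,570),interpolation=cv2.INTER_CUBIC))
E
```

```text
pusher 0.88 [279.5 228.6  32.2 136.2]
pusher 0.73 [456.4 189.4 180.6  55.3]
flap 0.55 [279.2 332.   48.3  29.3]
28.9 [ 0.41672607 -0.00190609  0.15495755] [-2.13875366e-01  9.76859589e-01 -3.65746000e-04  1.59272740e-03] [-0.35304495  0.0336666   0.06729608]
top 0.84 [268.4 295.3  54.5  26.8]
top 0.79 [312.5 241.8  20.8  34.1]
top [ 0.4188 -0.0045] 25.76 1-IoU 0.665
scene 0.91 [325.5 233.3  54.8  28.4]
scene [ 4.168e-01 -2.000e-04] 23.38 1-IoU 0.098
scene 0.59 [323.  280.9  31.8  42.8]
```

View pics/fin.png

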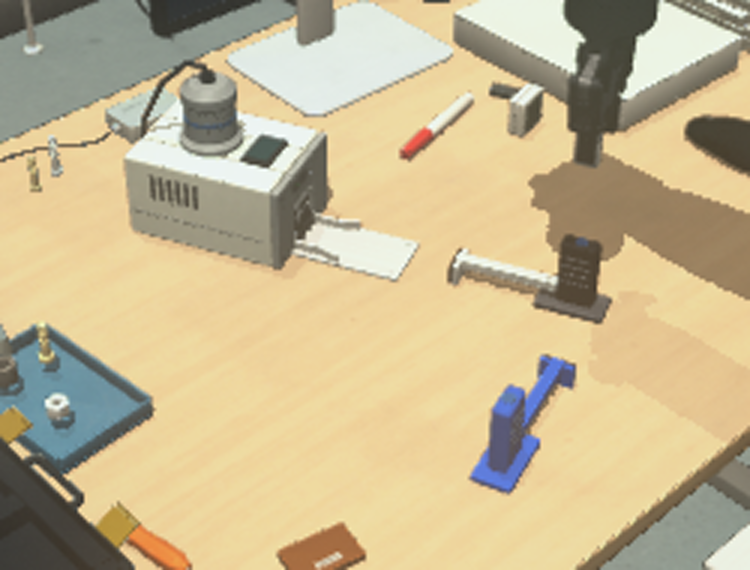

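The final crop shows the sill empty at (355,245), the flap shut at (303,215), and the black pusher standing free at (575,275), clear of the reader. Handing in.

```bash
python3 -c "
from workcell import bot
print(bot.job_done())"
```

```text
the job is handed in; nothing more can be done
None
```

I handed the job in at about 29 s; no verdict came back. The plate was pushed through the flap and pressed against the stop with about 8–9 N at the wrist, the flap looks shut, and the pusher stands on the desk clear of the reader.

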